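# Put the washed small labware back in its holders

## Task

The washed small parts have dried on the black mat: put each back where it belongs. Stand the two amber vials upright in the two free wells of the grey rack, seat the large rubber stopper in the free large socket and the small one in the small socket of the wooden block, and lay the white stir bar in the free long groove of the black tray; do not tip a vial over on the way.

Things in the scene. Friction and masses are not known exactly. Their poses are not given: they have to be found in the camera images.
- vial_a: amber glass vial, white screw cap, one of two standing on the 3 mm thick black mat. 26 mm across, 65 mm tall; the origin is the centre of its underside, z up. Grip it across with the fingertips 30 to 42 mm above its foot (cap and shoulder).  Either vial may go in either free well.
- vial_b: amber glass vial, white screw cap, the other of two standing on the 3 mm thick black mat. 26 mm across, 65 mm tall; the origin is the centre of its underside, z up. Grip it across with the fingertips 30 to 42 mm above its foot (cap and shoulder).  Either vial may go in either free well.
- large_stopper: the larger of two loose red-brown rubber stoppers, standing on its wider end on the mat: 26 mm across at the foot, 24 mm tall, slightly tapered. Origin: centre of its underside, z up. Grip it by its upper 12 mm, so that the fingertips stay above the block when it is set down.
- small_stopper: the smaller of two red-brown rubber stoppers, standing on the mat: 19 mm across, 24 mm tall. Origin: centre of its underside, z up. Grip it by its upper 12 mm, so that the fingertips stay above the block when it is set down. Two lab jacks with a beaker and stirrer stand behind x = 0.52 m between y = -0.27 and +0.22 m, up to 0.4 m high: carry things round in front of them.
- stir_bar: the loose white plastic stir bar lying on the mat: a round rod 8 mm in diameter and 45 mm long. Its own y axis runs along the rod; the origin is the middle of the rod's underside, z up; it does not roll away by itself. Grip it across its middle with the fingertips about 2 mm above the mat.
- vial_rack: grey rack, fixed: 50 mm (its x) by 194 mm (its y) plus a lug at each end, top 34 mm high. Four square wells along y at -69, -23, +23, +69 mm, x = 0; -69 and +23 already hold vials, -23 and +69 are free. Wells 40 mm wide, floor 4 mm above the worktop, mouth flared to 43 mm over the top 5 mm. Origin: centre of the underside. Fingers closing along its x clear the neighbours.
- stopper_block: wooden block, fixed: 56 mm (its x) by 168 mm (its y), top 16 mm high. Three square sockets along y, x = 0: at -52 mm a free large one (40 mm wide, mouth 44), at 0 a large one holding a stopper, at +52 mm a free small one (32 mm, mouth 37), made for the smaller size. Floors 4 mm above the worktop, mouths flared over the top 5 mm. Origin: centre of the underside. Close fingers along its x.
- stir_bar_tray: black tray, fixed: 96 mm (its x) by 110 mm (its y), top 12 mm high. Three flat-bottomed grooves along x, 24 mm wide, floor 5 mm above the worktop: at y = -34 mm a 62 mm long one holding a bar, at 0 a free 62 mm one, at +34 mm a free 40 mm one, too short for the bar. Origin: centre of the underside. Let go in line, fingertips just above the top; the bar drops the last few mm.

How it is judged (in metres and radians):
At the end, for the whole second after the job is handed in: One vial upright in each free rack well, each stopper upright in its own socket, all within 8 mm of centre and at most 4 mm above the floor (tilt below 0.15 rad); stir bar on the floor of the free long groove, within 12 mm of its middle, aligned to 0.15 rad; all at rest (((x of vial_a in the frame of vial_rack between -0.008 and 0.008 m and y of vial_a in the frame of vial_rack between 0.061 and 0.077 m and z of each of vial_a, vial_b in the frame of vial_rack below 0.008 m and angle between each of vial_a, vial_b's own z axis and vertical below 0.15 rad and x of vial_b in the frame of vial_rack between -0.008 and 0.008 m and y of vial_b in the frame of vial_rack between -0.031 and -0.015 m) or (x of vial_a in the frame of vial_rack between -0.008 and 0.008 m and y of vial_a in the frame of vial_rack between -0.031 and -0.015 m and z of each of vial_a, vial_b in the frame of vial_rack below 0.008 m and angle between each of vial_a, vial_b's own z axis and vertical below 0.15 rad and x of vial_b in the frame of vial_rack between -0.008 and 0.008 m and y of vial_b in the frame of vial_rack between 0.061 and 0.077 m)) and x of large_stopper in the frame of stopper_block between -0.008 and 0.008 m and y of large_stopper in the frame of stopper_block between -0.06 and -0.044 m and z of each of large_stopper, small_stopper in the frame of stopper_block below 0.008 m and angle between each of large_stopper, small_stopper's own z axis and vertical below 0.15 rad and x of small_stopper in the frame of stopper_block between -0.008 and 0.008 m and y of small_stopper in the frame of stopper_block between 0.044 and 0.06 m and x of stir_bar in the frame of stir_bar_tray between -0.012 and 0.012 m and y of stir_bar in the frame of stir_bar_tray between -0.0095 and 0.0095 m and z of stir_bar in the frame of stir_bar_tray below 0.009 m and angle between the y axis of stir_bar and the x axis of stir_bar_tray, either way round below 0.15 rad and linear speed of each of vial_a, vial_b, large_stopper, small_stopper, stir_bar below 0.02 m/s); the robot touches nothing.
It fails at once if a loose vial is tipped over (more than 0.8 rad from upright) (angle between any of vial_a, vial_b's own z axis and vertical above 0.8 rad).
It also fails if it takes over 147 s, if anything falls off the work surface, if the arm or the gripper's body presses on something with over 40 N, if the wrist force passes 120 N, or if a joint passes its speed limit or range.

## Robot

A 7-joint arm with a two-finger parallel gripper is mounted at the origin on a cart in front of the work surface, level with it; the furniture and walls round the work are solid. World frame = base frame: x ahead of the robot, y to its left, z up, the work surface at z = 0. Lengths are in mm, angles in rad, forces in N, time in s.
With the tool pointing down it reaches from about 425 to 1025 mm from the base axis. Payload 9.4 kg.
Tool frame: the origin (TCP) lies between the finger pads; the fingertips stand 22 mm ahead of it and the grasp point (between the pads) lies 3 mm ahead of it; z points along the fingers, y is the direction in which the jaws open and shut (so a half turn about z gives the same grasp; the last joint's range is limited). The gripper opens to 85 mm and grips with 20 to 120 N. Pads are 22 mm wide; open, the fingers measure 114 mm over their backs; the gripper's body (76 mm by 85 mm) begins 54 mm behind the grasp point. The pads swing forward as they close: fully open they stand 13 mm farther back than shut.
Start: joints at [1.206, 0.599, -0.003, 1.599, 0.002, 0.943, -0.08], TCP at [205.778, -695.183, 253.275] pointing down, gripper open.
Joint ranges: [-2.57, 2.57], [-0.35, 1.97], [-1.29, 1.29], [0.11, 2.56], [-1.05, 4.19], [0.11, 1.86], [-2.63, 2.63]. Speed limits (rad/s): [2.22, 2.22, 3.01, 3.01, 3.14, 3.14, 3.14].

## Interface

Orientations are given as [roll, pitch, yaw] about the fixed x, y, z axes, in that order (R = Rz(yaw) Ry(pitch) Rx(roll)).
In Python, from plant import sensors, optics, ticket gives the robot as it stands.
- The arm moves only by the shell command python3 -m crank 'ROWS' [FORCE]. ROWS is text: rows parted by semicolons, each of 7 numbers parted by spaces: the shift along the tool's x, y, z in m, then the turn, a rotation vector about the tool's x, y, z in rad, then the closure, from 0 (fully open) to 1 (shut). In form: tx ty tz ax ay az claw; .... A call has 1 to 12 rows; each row is the pose to reach, as a shift and turn from the pose commanded when the call began, along the tool's axes at that moment; what a row does not reach only later rows make up. A row lasts 1/8 s, in which the tool goes at most 62.5 mm and 10.7 degrees, less where a joint would pass 70% of its speed; a pose out of reach is approached as far as the arm can. A call with a gripper value outside its range is refused whole. The fingers move at their own pace and stop on an object; FORCE is the grip in N (left out, the last holds). Time passes only in rows, so rows that repeat a pose let the fingers close. It gives the time, the measured TCP pose, the force and the opening at its end, in the units of the state.
- sensors.observe(): the state, without advancing time (a new reading comes with each control period).
- optics.grab_frame(name): name is "side" or "top" or "wrist"; returns the picture (384x512x3 uint8, red, green, blue); there is no depth.
- optics.camera_info(name): a dict with "intrinsics" (3x3 intrinsics, pixels), "rvec" (rotation vector, rad) and "tvec" (3), from world to camera coordinates, as OpenCV has them. Camera axes: x right, y down, z forward; pixel columns grow to the right and rows downward; lengths in mm; the calibration is good to about 2 mm. A picture is of the moment at which its call begins: read the wrist's pose just before it. camera_info takes no time and is no camera call; for the wrist camera it gives the pose at the moment of the call.
- ticket.hand_in(): hands the job in, once; it reports no verdict.
The state is a dict: "clock": time; "joint_pos": joint angles; "joint_vel": joint speeds; "effort": joint torques, N m; "tcp_pos": TCP position; "tool_rot": TCP orientation; "contact_force": force on the tool from outside, world axes, zero at the start; "wrist_torque": the same for the moment, N m; "opening": opening from 0.0 (shut) to 1.0 (fully open).
Only numpy, scipy, OpenCV 4.12 (cv2) and the standard library are available. Lean on these libraries where they do the work, as an engineer would, in place of code of your own. Each camera call takes 0.05 s, during which the arm holds its last target.

## Working session

There is one attempt and no reset: what is moved stays moved. The work goes in short steps, Python scripts to look and compute and a shell command to move; the robot and the scene stay as the last step left them, time stands still between calls to the robot, and variables do not carry over. Pictures are saved under pics/ and viewed, and the job is handed in when it is done.

```bash
ls; mkdir -p pics
python3 - <<'E'
from plant import sensors, optics
import cv2
print(sensors.observe())
for n in ("side","top","wrist"):
    print(n,optics.camera_info(n))
    cv2.imwrite(f"pics/{n}0.png",optics.grab_frame(n)[:,:,::-1])
E
```

```text
pics
{'clock': 0.0, 'joint_pos': array([ 1.20633748,  0.60016711, -0.00253223,  1.60011999,  0.00180557,
        0.94288946, -0.07977666]), 'joint_vel': array([-2.33960865e-03,  6.68154522e-05,  9.15143614e-04,  2.71314379e-03,
        4.97389320e-04, -2.22348339e-03, -1.06953242e-03]), 'effort': array([-2.72393190e-04, -7.76453733e+01,  1.56407766e+00, -2.58012646e+01,
        1.21526036e-02,  9.12354968e-03,  9.84755275e-06]), 'tcp_pos': array([ 205.61556861, -694.78328745,  252.39028395]), 'tool_rot': array([-3.14001836e+00,  1.55298416e-04,  2.87834986e-01]), 'contact_force': array([ 0.20429063,  0.02772704, -0.08936136]), 'wrist_torque': array([-0.00081527, -0.02069499,  0.00063389]), 'opening': 1.000589482665878}
side {'intrinsics': array([[347.77361358,   0.        , 260.03493223],
       [  0.        , 347.77361358, 183.86818137],
       [  0.        ,   0.        ,   1.        ]]), 'rvec': array([ 0.52758234, -2.59757068,  1.323981  ]), 'tvec': array([469.33854464, 122.14725145, 874.02770762])}
top {'intrinsics': array([[376.55990063,   0.        , 262.41300859],
       [  0.        , 376.55990063, 189.70389805],
       [  0.        ,   0.        ,   1.        ]]), 'rvec': array([ 2.17829419, -2.19070446,  0.11858448]), 'tvec': array([  21.20612308,  500.65090237, 1192.10372163])}
wrist {'intrinsics': array([[345.97897783,   0.        , 253.24572868],
       [  0.        , 345.97897783, 197.83350607],
       [  0.        ,   0.        ,   1.        ]]), 'rvec': array([-2.31094638,  1.72697824,  0.26830467]), 'tvec': array([-723.48418734,  -39.45975119,  379.88237372])}
```

View pics/side0.png

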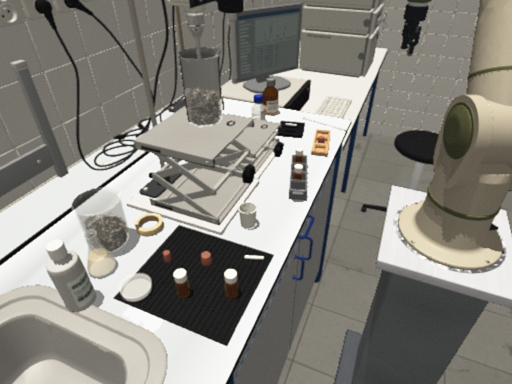

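View pics/top0.png

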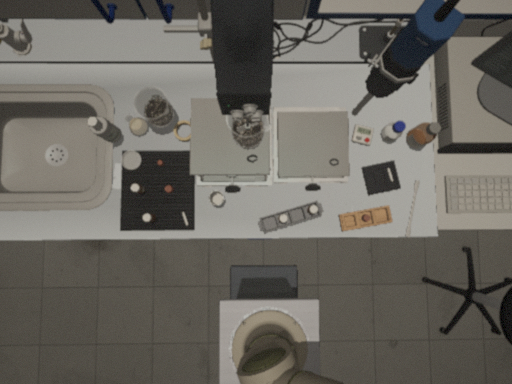

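View pics/wrist0.png

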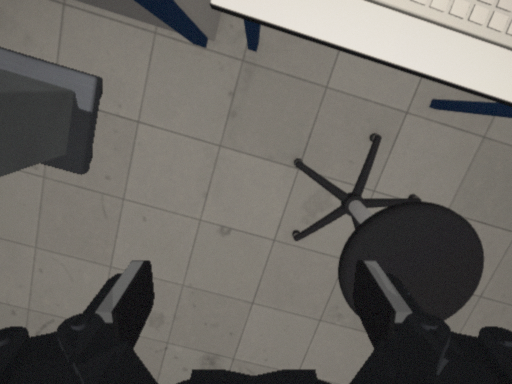

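```bash
cat > h.py <<'E'
import numpy as np, cv2
from plant import sensors, optics
from scipy.spatial.transform import Rotation as Rn
def cam(n):
    c=optics.camera_info(n); R=cv2.Rodrigues(np.array(c['rvec'],float))[0]
    return np.array(c['intrinsics']),R,np.array(c['tvec'],float)
def ray(px,z,C):
    K,R,t=C; o=-R.T@t; px=np.atleast_2d(np.array(px,float))
    d=np.c_[px,np.ones(len(px))]@np.linalg.inv(K).T@R
    return o+d*((z-o[2])/d[:,2])[:,None]
def proj(P,C):
    K,R,t=C; q=np.atleast_2d(P)@R.T+t; q=q@K.T; return q[:,:2]/q[:,2:]
def crop(img,x0,y0,x1,y1,s,fn):
    cv2.imwrite(fn,cv2.resize(img[y0:y1,x0:x1,::-1],None,fx=s,fy=s,interpolation=cv2.INTER_CUBIC))
E
python3 - <<'E'
from h import *
i=cv2.imread('pics/top0.png')[:,:,::-1]
crop(i,115,145,205,235,6,'pics/t_mat.png')
crop(i,255,155,405,235,5,'pics/t_dst.png')
C=cam('top')
for n,p in dict(capA=(136,188),capB=(147.5,217.5)).items(): print(n,ray(p,68,C))
for n,p in dict(sS=(159.5,162.5),sL=(169,189)).items(): print(n,ray(p,27,C))
print('bar',ray([(183.5,212),(187,225)],7,C))
print('rack ends',ray([(263,223),(320,208)],34,C))
print('block',ray([(341,220),(390,212)],16,C))
print('tray',ray([(362,167),(394,162),(400,189),(369,194)],12,C))
E
```

```text
capA [[503.82217758 409.22417703  68.        ]]
capB [[412.82421724 372.06950832  68.        ]]
sS [[589.79710698 348.97051629  27.        ]]
sL [[504.04404993 317.21378453  27.        ]]
bar [[430.93771514 273.91697869   7.        ]
 [388.97914753 262.1571472    7.        ]]
rack ends [[ 393.77928497   17.41743566   34.        ]
 [ 440.24387381 -164.69161537   34.        ]]
block [[ 401.82182706 -235.05921969   16.        ]
 [ 426.6820717  -395.35466356   16.        ]]
tray [[ 575.00994659 -309.64945168   12.        ]
 [ 591.24995465 -416.15720893   12.        ]
 [ 501.81629442 -432.54432265   12.        ]
 [ 485.90992579 -329.93212007   12.        ]]
```

View pics/t_mat.png

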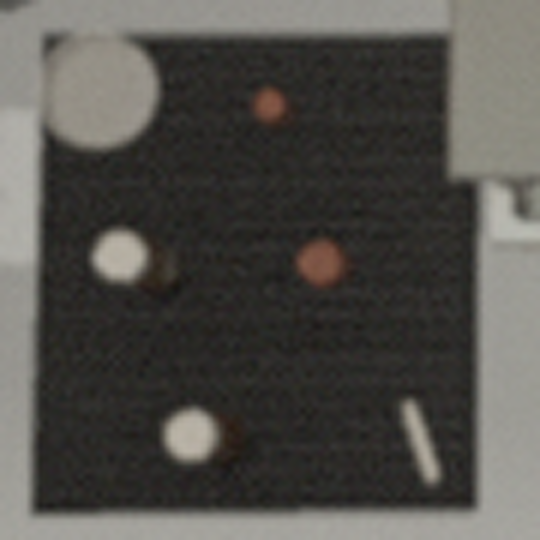

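View pics/t_dst.png

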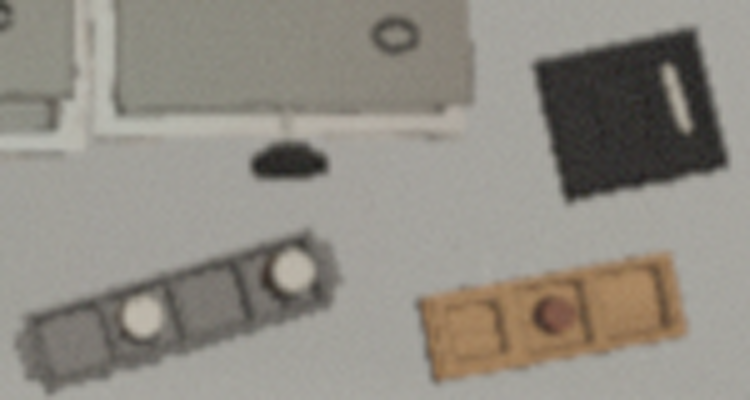

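Run:
```python
from h import *
i=cv2.imread('pics/top0.png'); C=cam('top')
hsv=cv2.cvtColor(i,cv2.COLOR_BGR2HSV); g=i.max(2)
def comps(m,x0,y0,x1,y1,amin,z,name):
    mm=np.zeros_like(m); mm[y0:y1,x0:x1]=m[y0:y1,x0:x1]
    cs,_=cv2.findContours(mm,cv2.RETR_EXTERNAL,cv2.CHAIN_APPROX_NONE)
    for c in cs:
        if cv2.contourArea(c)<amin: continue
        M=np.zeros_like(m); cv2.drawContours(M,[c],-1,255,-1)
        v,u=np.nonzero(M); p=np.array([u.mean(),v.mean()])
        w=ray(np.c_[u,v],z,C)[:,:2].astype(np.float32)
        r=cv2.minAreaRect(w)
        print(name,'px',p.round(1),'w',ray(p,z,C)[0].round(1),'n',len(u),'rect',np.round(r[0],1),np.round(r[1],1),round(r[2],1))
comps((g>120).astype(np.uint8),125,180,160,228,20,68,'cap')
red=((hsv[...,1]>90)&((hsv[...,0]<14)|(hsv[...,0]>170))&(g>80)).astype(np.uint8)
comps(red,150,155,180,200,5,27,'stop')
comps((g>110).astype(np.uint8),178,205,192,229,10,7,'bar')
wood=((hsv[...,1]>70)&(g>60)).astype(np.uint8)
comps(wood,335,200,396,236,100,16,'block')
comps((g<90).astype(np.uint8),358,158,405,198,100,12,'tray')
comps((g>100).astype(np.uint8),378,162,396,185,8,9,'traybar')
comps((g<132).astype(np.uint8),257,200,326,236,100,34,'rack')
comps((g>160).astype(np.uint8),257,200,326,236,6,69,'rackcap')
print(g[190,290:300],g[222,268:274])
print('img',g[205:235:3,265:275:3])
```

```text
cap px [146.4 217.1] w [413.9 375.6  68. ] n 54 rect [414.3 375.1] [24.5 21.3] 1.2
cap px [134.6 187.3] w [506.1 413.6  68. ] n 54 rect [505.4 413.9] [21.7 21.7] 89.7
stop px [168.  188.3] w [506.2 320.4  27. ] n 42 rect [505.7 320.4] [20.6 20.1] 45.1
stop px [159.4 162. ] w [591.4 349.4  27. ] n 21 rect [591.4 350.5] [12.9 13. ] 89.8
bar px [184.6 218.1] w [411.3 270.1   7. ] n 36 rect [411.7 270. ] [42.1  8.1] 19.0
block px [365.1 218. ] w [ 407.9 -313.5   16. ] n 851 rect [ 407.8 -313.7] [ 54. 166.] 10.0
tray px [380.6 177.5] w [ 540.  -369.9   12. ] n 917 rect [ 539.9 -370.1] [ 92.7 108.2] 11.9
traybar px [389.8 174.1] w [ 551.5 -401.9    9. ] n 41 rect [ 550.2 -402.4] [44.7  9.5] 16.5
rack px [290.1 217. ] w [412.3 -68.9  34. ] n 1034 rect [412.8 -69.2] [ 53.4 208.8] 17.0
rackcap px [283.1 217.8] w [409.3 -43.9  69. ] n 42 rect [408.7 -43.7] [18.6 18.4] 89.6
rackcap px [313.3 208.6] w [ 437.1 -137.8   69. ] n 40 rect [ 437.4 -136.9] [19.6 19.8] 44.2
rackcap px [303.  227.5] w [ 379.1 -105.    69. ] n 716 rect [410.4 -69. ] [210.8 107.9] 89.6
rackcap px [278.1 205.2] w [448.4 -29.   69. ] n 397 rect [459.9 -43.6] [ 45.4 164.8] 15.6
[160 163 163 161 162 160 163 163 164 162] [125 130 127 122 123 123]
img [[162 159 158 163]
 [162 159 160 160]
 [159 160 161 161]
 [158 158 136 115]
 [100  88 108  97]
 [122 127 127 116]
 [128 120 121 123]
 [119 124 127 123]
 [ 96 113 107 108]
 [107 147 153 165]]
```

Run:
```python
from h import *
i=cv2.imread('pics/top0.png'); 
crop(i[:,:,::-1],255,195,330,240,10,'pics/t_rack.png')
```

```text
(no output)
```

View pics/t_rack.png

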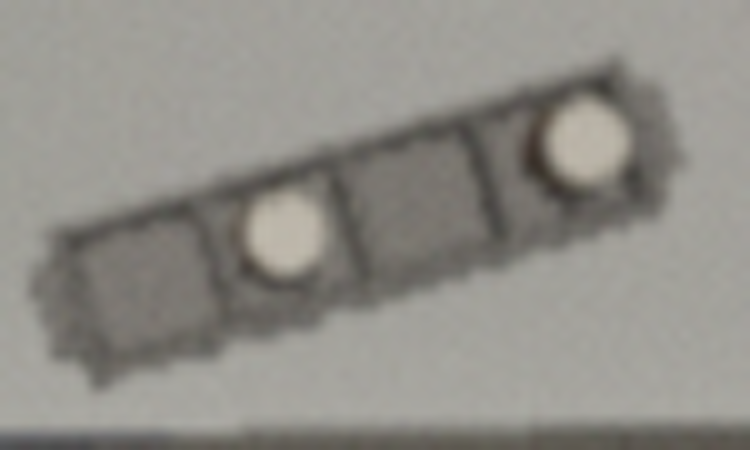

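```bash
cat >> h.py <<'E'
def rel(targets, start=None):
    """targets: list of (x,y,z[mm],yaw) or (x,y,z,yaw,tilt about world horizontal..); prints tool-frame rows"""
    if start is None:
        s=sensors.observe(); p=s['tcp_pos']; R0=Rn.from_euler('xyz',s['tool_rot'])
    else: p=np.array(start[:3]); R0=Rn.from_euler('xyz',[np.pi,0,start[3]])
    for t in targets:
        d=R0.inv().apply(np.array(t[:3])-p)/1000
        R1=Rn.from_euler('xyz',[np.pi,0,t[3]])
        if len(t)>4: R1=Rn.from_rotvec(t[4])*R1
        print(np.round(d,4),np.round((R0.inv()*R1).as_rotvec(),3))
def st():
    s=sensors.observe(); print('t',round(s['clock'],2),'tcp',s['tcp_pos'].round(1),'rot',s['tool_rot'].round(3),'F',s['contact_force'].round(1),'op',round(s['opening'],3),'q',s['joint_pos'].round(2))
E
python3 - <<'E'
from h import *
K,R,t=cam('wrist'); s=sensors.observe(); R0=Rn.from_euler('xyz',s['tool_rot']).as_matrix()
print('cam in tool',R0.T@(-R.T@t-s['tcp_pos']),'axes(z,x) in tool',R0.T@R.T[:,2],R0.T@R.T[:,0])
rel([(435,-180,260,1.07),(435,-180,260,1.86)])
E
```

```text
cam in tool [  76.38377612   -0.71130069 -120.58205995] axes(z,x) in tool [-3.01490365e-01 -2.47013112e-04  9.53469191e-01] [-7.67962421e-04  9.99999705e-01  1.62352057e-05]
[ 0.366  -0.4286 -0.0069] [-0.001 -0.    -0.782]
[ 0.366  -0.4286 -0.0069] [-1.000e-03 -1.000e-03 -1.572e+00]
```

```bash
python3 -m crank '0.06 -0.07 -0.001 0 0 -0.15 0;0.366 -0.4286 -0.007 0 0 -1.57 0;0.366 -0.4286 -0.007 0 0 -1.57 0;0.366 -0.4286 -0.007 0 0 -1.57 0;0.366 -0.4286 -0.007 0 0 -1.57 0;0.366 -0.4286 -0.007 0 0 -1.57 0;0.366 -0.4286 -0.007 0 0 -1.57 0;0.366 -0.4286 -0.007 0 0 -1.57 0;0.366 -0.4286 -0.007 0 0 -1.57 0;0.366 -0.4286 -0.007 0 0 -1.57 0;0.366 -0.4286 -0.007 0 0 -1.57 0'
python3 - <<'E'
from h import *
st()
rel([(435,120,260,1.86),(440,345,280,1.86)])
E
```

```text
clock: 1.52
tcp_pos: [434.8, -180.5, 260.1]
tool_rot: [-3.141, 0.0, 1.858]
contact_force: [-0.3, 0.4, -0.3]
opening: 0.996
t 1.52 tcp [ 434.8 -180.5  260.1] rot [-3.141  0.     1.858] F [-0.3  0.4 -0.3] op 0.996 q [ 0.68  0.33 -0.52  2.13  0.24  0.74  0.29]
[2.882e-01 8.520e-02 1.000e-04] [-0.001  0.    -0.002]
[ 0.5026  0.1537 -0.02  ] [-0.001  0.    -0.002]
```

Run:
```python
from h import *
np.savez('w1.npz',*cam('wrist'));cv2.imwrite('pics/w1.png',optics.grab_frame('wrist')[:,:,::-1])
```

```text
(no output)
```

View pics/w1.png

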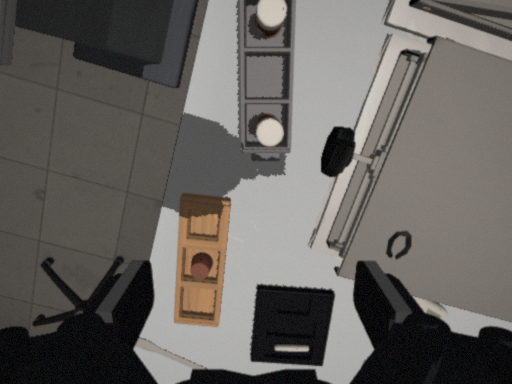

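```bash
python3 -m crank '0.06 0.018 0 0 0 0 0;0.288 0.085 0 0 0 0 0;0.288 0.085 0 0 0 0 0;0.288 0.085 0 0 0 0 0;0.288 0.085 0 0 0 0 0;0.34 0.102 -0.006 0 0 0 0;0.503 0.154 -0.02 0 0 0 0;0.503 0.154 -0.02 0 0 0 0;0.503 0.154 -0.02 0 0 0 0;0.503 0.154 -0.02 0 0 0 0;0.503 0.154 -0.02 0 0 0 0;0.503 0.154 -0.02 0 0 0 0'
python3 - <<'E'
from h import *
st()
np.savez('w2.npz',*cam('wrist'));cv2.imwrite('pics/w2.png',optics.grab_frame('wrist')[:,:,::-1])
E
```

```text
clock: 3.08
tcp_pos: [441.1, 343.6, 280.0]
tool_rot: [-3.141, 0.001, 1.855]
contact_force: [0.6, -0.5, 1.3]
opening: 0.999
t 3.08 tcp [441.1 343.6 280. ] rot [-3.141e+00  1.000e-03  1.855e+00] F [ 0.6 -0.5  1.3] op 0.999 q [-0.33  0.43 -0.61  1.93  0.31  0.88 -0.81]
```

View pics/w2.png

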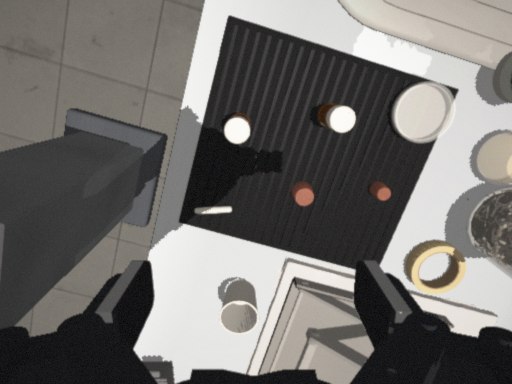

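```bash
cat > m.py <<'E'
from h import *
def load(k):
    d=np.load(k+'.npz'); return cv2.imread('pics/'+k+'.png'),(d['arr_0'],d['arr_1'],d['arr_2'])
def comps(m,box,amin,z,C,name):
    x0,y0,x1,y1=box; mm=np.zeros_like(m); mm[y0:y1,x0:x1]=m[y0:y1,x0:x1]
    cs,_=cv2.findContours(mm,cv2.RETR_EXTERNAL,cv2.CHAIN_APPROX_NONE)
    for c in cs:
        if cv2.contourArea(c)<amin: continue
        M=np.zeros_like(m); cv2.drawContours(M,[c],-1,255,-1)
        v,u=np.nonzero(M); p=np.array([u.mean(),v.mean()])
        w=ray(np.c_[u,v],z,C)[:,:2].astype(np.float32); r=cv2.minAreaRect(w)
        print(name,'px',p.round(1),'w',ray(p,z,C)[0].round(1),'n',len(u),'rect',np.round(r[0],1),np.round(r[1],1),round(r[2],1))
def masks(i):
    h=cv2.cvtColor(i,cv2.COLOR_BGR2HSV); g=i.max(2)
    return h,g,((h[...,1]>70)&((h[...,0]<14)|(h[...,0]>170))&(g>70)).astype(np.uint8)
E
python3 - <<'E'
from m import *
i,C=load('w2'); h,g,red=masks(i)
b=lambda t:(g>t).astype(np.uint8)
comps(b(170),(215,105,260,150),60,68,C,'capB')
comps(b(170),(320,95,360,140),60,68,C,'capA')
comps(red,(285,175,322,212),40,27,C,'SL')
comps(red,(365,175,400,206),40,27,C,'SS')
comps(b(140),(190,200,240,218),40,7,C,'bar')
i,C=load('w1'); h,g,red=masks(i)
wood=((h[...,1]>60)&(h[...,0]<25)&(g>50)).astype(np.uint8)
comps(wood,(165,185,240,335),500,16,C,'block')
comps(((g<75)).astype(np.uint8),(240,280,340,370),500,12,C,'tray')
comps((g>140).astype(np.uint8),(265,335,320,360),40,9,C,'traybar')
comps((g>185).astype(np.uint8),(250,0,290,30),40,69,C,'rackcap')
comps((g>185).astype(np.uint8),(250,105,290,150),40,69,C,'rackcap')
# corners by hand: rack near end wells
print(ray([(242,47),(292,47),(240,152),(291,150)],34,C))
E
```

```text
capB px [236.8 130.2] w [414.1 377.1  68. ] n 532 rect [414.3 377.2] [24.2 23.9] 60.7
capA px [342.2 118.9] w [506.4 414.9  68. ] n 547 rect [506.7 414.8] [23.7 23.9] 16.2
SL px [302.7 193.7] w [503.9 324.6  27. ] n 431 rect [503.7 324.1] [23.7 28.8] 19.2
SS px [380.7 191. ] w [587.1 352.1  27. ] n 278 rect [587. 352.] [16.8 25. ] 68.1
bar px [217.3 210. ] w [416.  271.2   7. ] n 170 rect [414.4 270.9] [36.6  8. ] 20.0
block px [200.4 258.5] w [ 406.2 -305.8   16. ] n 6202 rect [ 407.6 -312.6] [ 56.1 170.3] 10.0
tray px [290.8 324.5] w [ 537.8 -365.8   12. ] n 5758 rect [ 538.5 -368.5] [ 95.8 115.4] 11.8
traybar px [291.9 348.5] w [ 551.9 -402.7    9. ] n 124 rect [ 551.4 -403. ] [43.2  4.8] 16.4
rackcap px [271.4  11.1] w [409.3 -44.9  69. ] n 581 rect [409.6 -46. ] [21.8 18.1] 16.4
rackcap px [269.5 132. ] w [ 436.3 -137.6   69. ] n 508 rect [ 436.4 -137.7] [21.8 22.1] 62.5
[[ 391.72152557  -74.09497046   34.        ]
 [ 436.02671291  -61.06562068   34.        ]
 [ 416.41720935 -168.5998465    34.        ]
 [ 465.13633952 -152.15257683   34.        ]]
```

Run:
```python
from m import *
i=cv2.imread('pics/w1.png')[:,:,::-1]
crop(i,150,0,350,190,4,'pics/w1r.png');crop(i,150,180,350,370,4,'pics/w1b.png')
```

```text
(no output)
```

View pics/w1r.png

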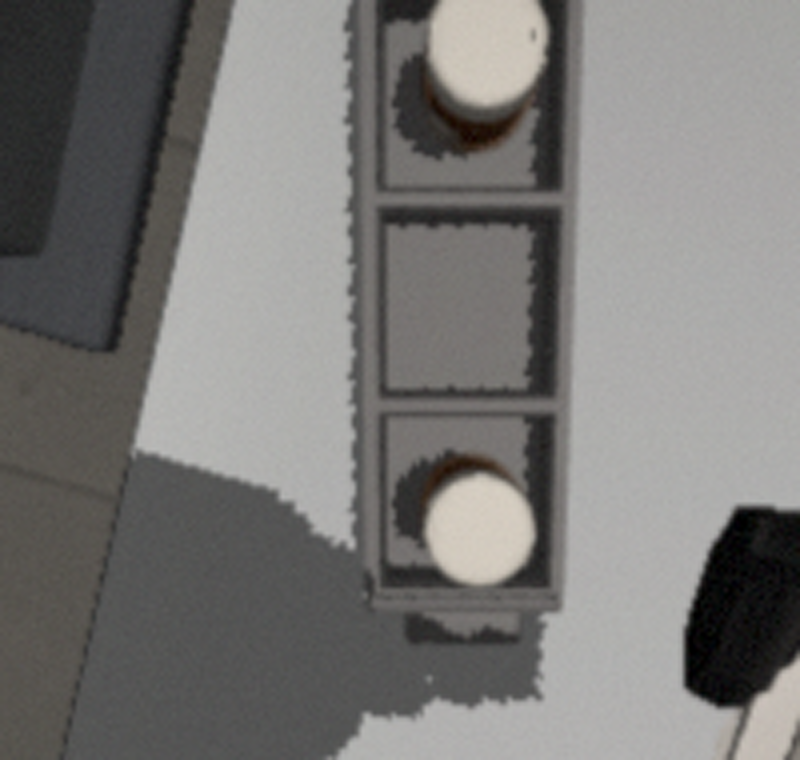

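View pics/w1b.png

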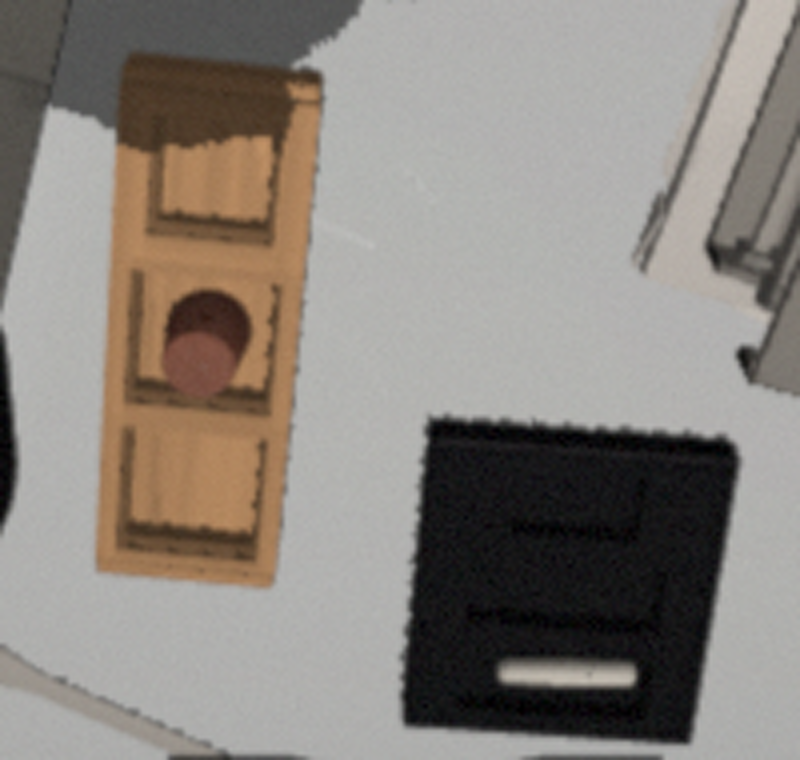

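Run:
```python
from m import *
i,C=load('w1')
w=ray([(243.7,51.5),(290,51.5),(244.3,100),(289.3,100)],34,C)[:,:2]
print(w.round(1),w.mean(0).round(1))
w=np.array([w[0],w[1],w[3],w[2]]);print(np.linalg.norm(w-np.roll(w,-1,0),axis=1))
# far corner rack ends at crop (372,600),(560,605)
print(ray([(243,150.2),(290,151)],34,C))
a=ray([(151+147/4,180+150/4)],16,C)
# block sockets (crop coords /4 +offset): large free (120,430)-(262,430)-(120,545)-(258,555)
f=lambda L:[(150+x/4,180+y/4) for x,y in L]
w=ray(f([(132,422),(268,430),(257,560),(118,548)]),16,C)[:,:2];print('large',w.round(1),w.mean(0))
w=ray(f([(100,570),(273,586),(118,125),(322,140)]),16,C)[:,:2];print('block end',w.round(1))
w=ray(f([(478,610),(660,630)]),12,C)[:,:2];print('groove lower edge',w.round(1))
w=ray(f([(429,440),(737,460),(690,742),(404,722)]),12,C)[:,:2];print('tray',w.round(1),w.mean(0))
rel([(414,376.5,280,1.86),(414,376.5,90,1.86),(414,376.5,65,1.86)])
```

```text
[[ 394.3  -77.3]
 [ 435.5  -65.2]
 [ 406.7 -118.8]
 [ 448.4 -106.6]] [421.2 -92. ]
[42.91914893 43.28817509 43.4125922  43.28522171]
[[ 418.82127693 -165.99007735   34.        ]
 [ 464.48728378 -153.39928071   34.        ]]
large [[ 394.7 -346.7]
 [ 434.6 -337.8]
 [ 443.  -383.6]
 [ 400.5 -391.5]] [ 418.19052595 -364.8924388 ]
block end [[ 396.9 -401. ]
 [ 450.2 -391.5]
 [ 369.8 -255.2]
 [ 425.7 -243.4]]
groove lower edge [[ 515.6 -384.9]
 [ 573.8 -375.8]]
tray [[ 482.9 -329.9]
 [ 575.5 -309.9]
 [ 598.1 -415. ]
 [ 505.3 -433.8]] [ 540.42659108 -372.13944762]
[ 0.0389 -0.0168  0.0001] [-0.     0.001 -0.005]
[ 0.0391 -0.0167  0.1901] [-0.     0.001 -0.005]
[ 0.0391 -0.0167  0.2151] [-0.     0.001 -0.005]
```

```bash
python3 -m crank '0.039 -0.0167 0.03 0 0 0 0;0.039 -0.0167 0.09 0 0 0 0;0.039 -0.0167 0.145 0 0 0 0;0.039 -0.0167 0.165 0 0 0 0;0.039 -0.0167 0.165 0 0 0 0'
python3 - <<'E'
from h import *
st()
np.savez('w3.npz',*cam('wrist'));cv2.imwrite('pics/w3.png',optics.grab_frame('wrist')[:,:,::-1])
rel([(414,376.5,62,1.86)])
E
```

```text
clock: 3.75
tcp_pos: [413.1, 377.0, 114.0]
tool_rot: [-3.139, 0.002, 1.857]
contact_force: [0.1, -0.7, 0.4]
opening: 1.0
t 3.75 tcp [413.1 377.  114. ] rot [-3.139e+00  2.000e-03  1.857e+00] F [ 0.1 -0.7  0.4] op 1.0 q [-0.53  0.64 -0.46  2.07  0.53  0.55 -1.08]
[-0.0013  0.0001  0.0533] [-0.001  0.001 -0.003]
```

View pics/w3.png

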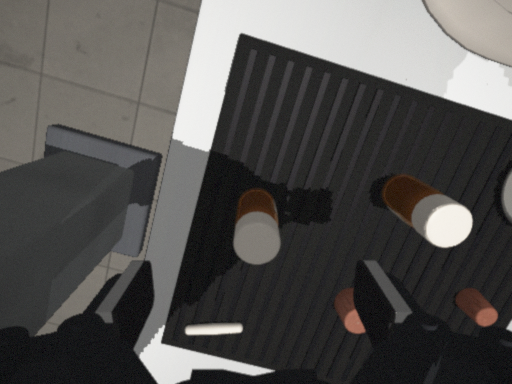

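```bash
python3 - <<'E'
from m import *
i,C=load('w3'); h,g,red=masks(i)
comps((g>100).astype(np.uint8),(228,205,285,268),200,68,C,'capB')
comps((g>150).astype(np.uint8),(405,190,480,250),200,68,C,'capA')
comps((g>130).astype(np.uint8),(175,315,250,340),60,7,C,'bar')
E
python3 -m crank '-0.001 0 0.03 0 0 0 0;-0.001 0 0.052 0 0 0 0;-0.001 0 0.052 0 0 0 0;-0.001 0 0.052 0 0 0 1;-0.001 0 0.052 0 0 0 1;-0.001 0 0.052 0 0 0 1;-0.001 0 0.052 0 0 0 1;-0.001 0 0.052 0 0 0 1;-0.001 0 0.052 0 0 0 1' 50
```

```text
capB px [256.5 237.8] w [413.  380.2  68. ] n 1929 rect [413. 380.] [23.8 29.1] 16.4
capA px [448.2 225. ] w [506.  415.1  68. ] n 1636 rect [506.2 414.9] [24.1 23.8] 88.9
bar px [213.6 329.3] w [411.  269.5   7. ] n 527 rect [411.  269.3] [45.1  9. ] 19.1
clock: 4.92
tcp_pos: [413.9, 377.7, 64.1]
tool_rot: [3.14, -0.0, 1.858]
contact_force: [-0.2, -0.4, 7.6]
opening: 0.284
```

```bash
python3 -m crank '0 0 -0.03 0 0 0 1;0 0 -0.06 0 0 0 1;0 0 -0.12 0 0 0 1;0 0 -0.12 0 0 0 1'
python3 - <<'E'
from h import *
st()
rel([(440,120,190,1.857),(421,-91.5,190,1.857)])
np.savez('w4.npz',*cam('wrist'));cv2.imwrite('pics/w4.png',optics.grab_frame('wrist')[:,:,::-1])
E
```

```text
clock: 5.42
tcp_pos: [414.8, 379.0, 187.3]
tool_rot: [3.136, -0.003, 1.857]
contact_force: [0.6, 0.2, 0.1]
opening: 0.283
t 5.42 tcp [414.8 379.  187.3] rot [ 3.136e+00 -3.000e-03  1.857e+00] F [0.6 0.2 0.1] op 0.283 q [-0.46  0.54 -0.55  2.02  0.44  0.69 -1.  ]
[-0.2555 -0.049  -0.0038] [ 0.006 -0.003  0.   ]
[-0.453  -0.127  -0.0049] [ 0.006 -0.003  0.   ]
```

View pics/w4.png

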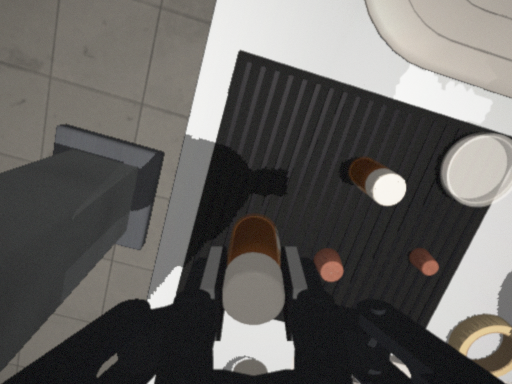

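```bash
python3 -m crank '-0.03 -0.006 -0.001 0 0 0 1;-0.08 -0.016 -0.002 0 0 0 1;-0.14 -0.027 -0.003 0 0 0 1;-0.2 -0.038 -0.004 0 0 0 1;-0.2555 -0.049 -0.004 0 0 0 1;-0.31 -0.07 -0.004 0 0 0 1;-0.36 -0.09 -0.004 0 0 0 1;-0.41 -0.11 -0.004 0 0 0 1;-0.44 -0.122 -0.004 0 0 0 1;-0.453 -0.127 -0.004 0 0 0 1;-0.453 -0.127 -0.004 0 0 0 1'
python3 - <<'E'
from h import *
st()
rel([(421,-91.5,100,1.857)])
np.savez('w5.npz',*cam('wrist'));cv2.imwrite('pics/w5.png',optics.grab_frame('wrist')[:,:,::-1])
E
```

```text
clock: 6.85
tcp_pos: [419.7, -93.2, 186.8]
tool_rot: [-3.141, -0.001, 1.857]
contact_force: [-0.6, 0.2, -0.3]
opening: 0.282
t 6.85 tcp [419.7 -93.2 186.8] rot [-3.141e+00 -1.000e-03  1.857e+00] F [-0.6  0.2 -0.3] op 0.282 q [ 0.54  0.42 -0.6   2.29  0.45  0.55 -0.12]
[0.0012 0.0018 0.0868] [-0.001 -0.001 -0.   ]
```

View pics/w5.png

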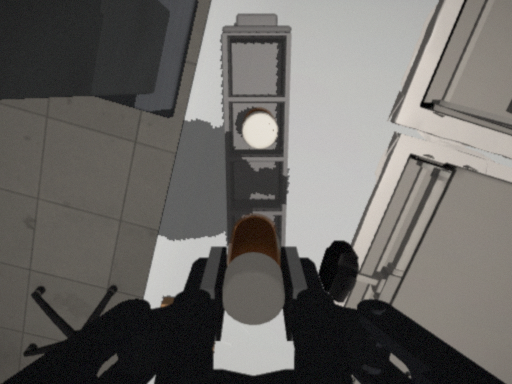

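```bash
python3 -m crank '0.001 0.002 0.03 0 0 0 1;0.001 0.002 0.06 0 0 0 1;0.001 0.002 0.075 0 0 0 1;0.001 0.002 0.075 0 0 0 1'
python3 - <<'E'
from m import *
st()
rel([(421,-91.5,67,1.857)])
i,C=load('w5')
w=ray([(229.5,36),(287,36),(230,98.5),(286,98.5)],34,C)[:,:2]
print(w.round(1),w.mean(0).round(1))
E
```

```text
clock: 7.4
tcp_pos: [421.6, -89.5, 111.5]
tool_rot: [-3.14, -0.001, 1.861]
contact_force: [0.8, -0.4, 0.2]
opening: 0.284
t 7.4 tcp [421.6 -89.5 111.5] rot [-3.140e+00 -1.000e-03  1.861e+00] F [ 0.8 -0.4  0.2] op 0.284 q [ 0.37  0.54 -0.41  2.36  0.65  0.35 -0.32]
[-0.0018 -0.001   0.0445] [-0.002 -0.001  0.004]
[[370.3  11.2]
 [410.2  22.8]
 [382.  -30.6]
 [422.9 -18.7]] [396.4  -3.8]
```

```bash
python3 -m crank '-0.002 -0.001 0.02 0 0 0 1;-0.002 -0.001 0.035 0 0 0 1;-0.002 -0.001 0.044 0 0 0 1;-0.002 -0.001 0.044 0 0 0 1;-0.002 -0.001 0.044 0 0 0 1'
python3 - <<'E'
from m import *
st()
cv2.imwrite('pics/w6.png',optics.grab_frame('wrist')[:,:,::-1])
crop(optics.grab_frame('side'),240,110,380,230,5,'pics/s6.png')
E
```

```text
clock: 8.02
tcp_pos: [421.7, -93.3, 68.9]
tool_rot: [3.141, 0.0, 1.858]
contact_force: [0.9, -0.2, -0.1]
opening: 0.283
t 8.03 tcp [421.7 -93.3  68.9] rot [3.141 0.    1.858] F [ 0.9 -0.2 -0.1] op 0.283 q [ 0.26  0.62 -0.25  2.39  0.78  0.2  -0.43]
```

View pics/w6.png

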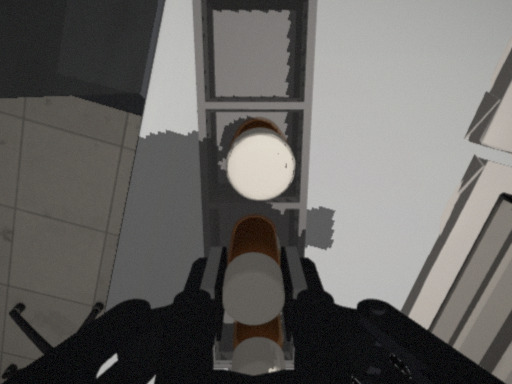

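View pics/s6.png

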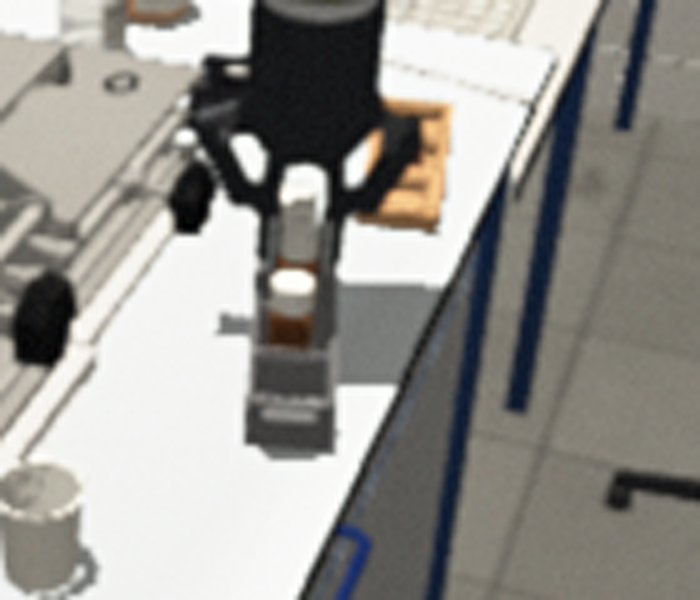

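```bash
python3 -m crank '0 0 0.002 0 0 0 1;0 0 0.002 0 0 0 0.45;0 0 0.002 0 0 0 0.45;0 0 0.002 0 0 0 0.45;0 0 -0.02 0 0 0 0.45;0 0 -0.06 0 0 0 0.45;0 0 -0.11 0 0 0 0.45;0 0 -0.13 0 0 0 0.3'
python3 - <<'E'
from m import *
st()
rel([(440,120,200,1.86),(505,414.5,200,1.86)])
np.savez('w7.npz',*cam('wrist'));cv2.imwrite('pics/w7.png',optics.grab_frame('wrist')[:,:,::-1])
E
```

```text
clock: 9.12
tcp_pos: [421.6, -93.8, 200.5]
tool_rot: [3.139, 0.001, 1.857]
contact_force: [0.2, -0.7, 0.5]
opening: 0.699
t 9.12 tcp [421.6 -93.8 200.5] rot [3.139e+00 1.000e-03 1.857e+00] F [ 0.2 -0.7  0.5] op 0.699 q [ 0.59  0.4  -0.66  2.27  0.45  0.59 -0.12]
[0.1999 0.078  0.0004] [ 0.002  0.001 -0.003]
[0.464  0.2236 0.0005] [ 0.002  0.001 -0.003]
```

View pics/w7.png

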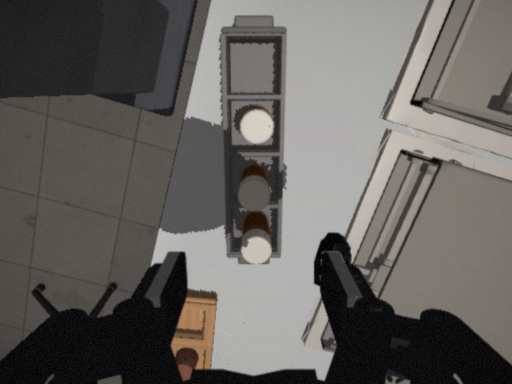

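```bash
python3 -m crank '0.05 0.02 0 0 0 0 0;0.1 0.04 0 0 0 0 0;0.2 0.078 0 0 0 0 0;0.2 0.078 0 0 0 0 0;0.25 0.105 0 0 0 0 0;0.31 0.138 0 0 0 0 0;0.36 0.166 0 0 0 0 0;0.41 0.194 0 0 0 0 0;0.464 0.2236 0 0 0 0 0;0.464 0.2236 0.03 0 0 0 0;0.464 0.2236 0.07 0 0 0 0;0.464 0.2236 0.07 0 0 0 0'
python3 - <<'E'
from m import *
st()
np.savez('w8.npz',*cam('wrist'));cv2.imwrite('pics/w8.png',optics.grab_frame('wrist')[:,:,::-1])
i,C=load('w8'); h,g,red=masks(i)
comps((g>120).astype(np.uint8),(215,200,300,280),200,68,C,'capA')
rel([(506.2,414.7,63,1.86)])
E
```

```text
clock: 10.68
tcp_pos: [502.9, 413.2, 125.0]
tool_rot: [-3.136, 0.003, 1.859]
contact_force: [0.3, -0.3, 0.5]
opening: 1.0
t 10.68 tcp [502.9 413.2 125. ] rot [-3.136e+00  3.000e-03  1.859e+00] F [ 0.3 -0.3  0.5] op 1.0 q [-0.43  0.72 -0.54  1.85  0.53  0.73 -0.98]
capA px [262.5 232.7] w [506.3 415.5  68. ] n 1277 rect [506.5 415.1] [22.8 22.9] 16.6
[-0.0001  0.0028  0.0641] [-0.003  0.001 -0.002]
```

View pics/w8.png

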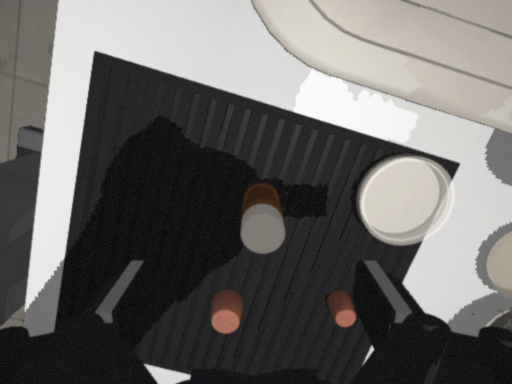

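```bash
python3 - <<'E'
from m import *
i,C=load('w8')
# top-face centres read off
print(ray([(226.5,318),(345.5,317)],27,C))
crop(i[:,:,::-1],190,270,390,350,4,'pics/w8s.png')
E
python3 -m crank '0 0.003 0.03 0 0 0 0;0 0.003 0.05 0 0 0 0;0 0.003 0.063 0 0 0 0;0 0.003 0.063 0 0 0 0;0 0.003 0.063 0 0 0 1;0 0.003 0.063 0 0 0 1;0 0.003 0.063 0 0 0 1;0 0.003 0.063 0 0 0 1;0 0.003 0.063 0 0 0 1;0 0.003 0.063 0 0 0 1' 50
```

```text
[[506.67613569 324.98783136  27.        ]
 [591.22037672 351.21657589  27.        ]]
clock: 11.98
tcp_pos: [507.4, 415.7, 66.0]
tool_rot: [3.141, -0.0, 1.858]
contact_force: [-0.9, -0.2, 5.1]
opening: 0.281
```

View pics/w8s.png

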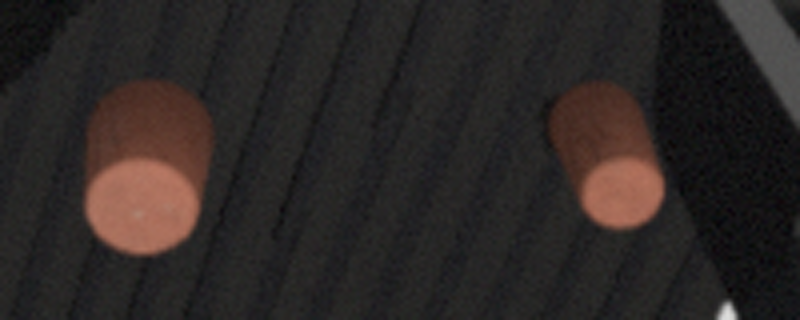

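```bash
python3 -m crank '0 0 -0.03 0 0 0 1;0 0 -0.06 0 0 0 1;0 0 -0.12 0 0 0 1;0 0 -0.13 0 0 0 1'
python3 - <<'E'
from m import *
st()
rel([(440,120,195,1.857),(415,0,195,1.857)])
i,C=load('w8')
print(ray([(225.25,321.75),(345.5,318.25)],27,C))
E
```

```text
clock: 12.48
tcp_pos: [508.2, 417.0, 199.3]
tool_rot: [3.136, -0.003, 1.858]
contact_force: [0.4, -0.3, -0.4]
opening: 0.277
t 12.47 tcp [508.2 417.  199.3] rot [ 3.136e+00 -3.000e-03  1.858e+00] F [ 0.4 -0.3 -0.4] op 0.277 q [-0.39  0.64 -0.6   1.79  0.46  0.85 -0.92]
[-0.2656 -0.1495  0.0028] [ 0.005 -0.003  0.001]
[-0.3736 -0.2074  0.0022] [ 0.005 -0.003  0.001]
[[506.64282493 321.51709468  27.        ]
 [591.61628706 350.18939813  27.        ]]
```

```bash
python3 -m crank '-0.03 -0.022 0 0 0 0 1;-0.075 -0.055 0 0 0 0 1;-0.12 -0.09 0 0 0 0 1;-0.168 -0.126 0 0 0 0 1;-0.215 -0.14 0 0 0 0 1;-0.264 -0.154 0 0 0 0 1;-0.31 -0.175 0.001 0.02 0 0 1;-0.35 -0.195 0.002 0.05 0 0 1;-0.3736 -0.2074 0.002 0.09 0 0 1;-0.3736 -0.2074 0.002 0.12 0 0 1;-0.3736 -0.2074 0.002 0.12 0 0 1;-0.3736 -0.2074 0.002 0.12 0 0 1'
python3 - <<'E'
from m import *
st()
rel([(403.4,-1.7,120,1.86,.12*np.array([-.285,.958,0])),(403.4,-1.7,69,1.86,.12*np.array([-.285,.958,0]))])
np.savez('w9.npz',*cam('wrist'));cv2.imwrite('pics/w9.png',optics.grab_frame('wrist')[:,:,::-1])
E
```

```text
clock: 13.98
tcp_pos: [413.8, -1.3, 193.0]
tool_rot: [-3.022, -0.0, 1.858]
contact_force: [-0.8, -0.7, -0.2]
opening: 0.282
t 13.97 tcp [413.8  -1.3 193. ] rot [-3.022 -0.     1.858] F [-0.8 -0.7 -0.2] op 0.282 q [ 0.35  0.44 -0.67  2.25  0.42  0.71 -0.34]
[ 0.0025 -0.0013  0.0737] [ 0.    -0.    -0.001]
[0.0025 0.0048 0.1244] [ 0.    -0.    -0.001]
```

View pics/w9.png

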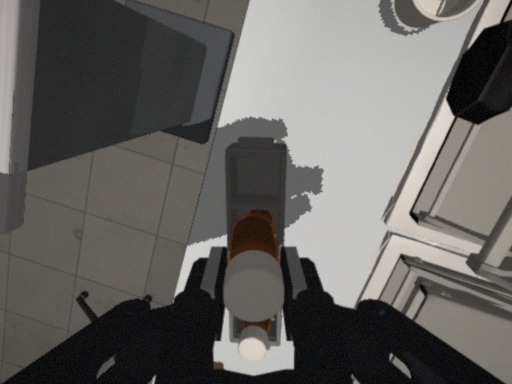

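```bash
python3 -m crank '0.0025 -0.003 0.03 0 0 0 1;0.0025 -0.002 0.06 0 0 0 1;0.0025 -0.001 0.074 0 0 0 1;0.0025 -0.001 0.074 0 0 0 1'
python3 - <<'E'
from m import *
st()
rel([(403.4,-1.7,69,1.86,.12*np.array([-.285,.958,0]))])
np.savez('w10.npz',*cam('wrist'));cv2.imwrite('pics/w10.png',optics.grab_frame('wrist')[:,:,::-1])
crop(optics.grab_frame('side'),240,110,380,230,5,'pics/s10.png')
E
```

```text
clock: 14.52
tcp_pos: [403.6, -1.6, 119.5]
tool_rot: [-3.02, -0.0, 1.859]
contact_force: [0.6, -0.1, 0.1]
opening: 0.281
t 14.53 tcp [403.6  -1.6 119.5] rot [-3.02  -0.     1.859] F [ 0.6 -0.1  0.1] op 0.281 q [ 0.24  0.56 -0.54  2.33  0.59  0.52 -0.5 ]
[-0.0001  0.0058  0.0502] [-0.001 -0.    -0.001]
```

View pics/w10.png

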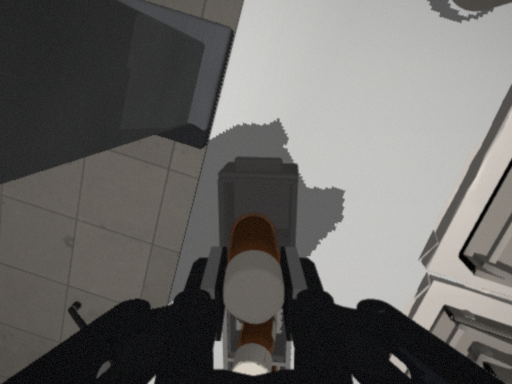

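View pics/s10.png

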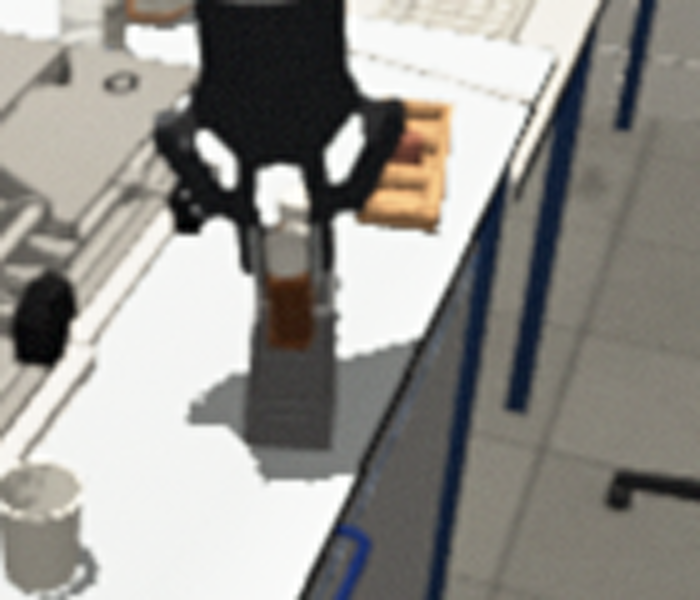

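```bash
python3 -m crank '0 0.002 0.02 0 0 0 1;0 0.004 0.037 0 0 0 1;0 0.006 0.047 0 0 0 1;0 0.006 0.05 0 0 0 1;0 0.006 0.05 0 0 0 1'
python3 - <<'E'
from m import *
st()
crop(optics.grab_frame('side'),240,110,380,230,5,'pics/s11.png')
E
```

```text
clock: 15.25
tcp_pos: [404.1, -1.9, 69.9]
tool_rot: [-3.022, 0.0, 1.858]
contact_force: [0.4, 0.1, 0.2]
opening: 0.282
t 15.25 tcp [404.1  -1.9  69.9] rot [-3.022  0.     1.858] F [0.4 0.1 0.2] op 0.282 q [ 0.14  0.64 -0.41  2.37  0.72  0.39 -0.63]
```

View pics/s11.png

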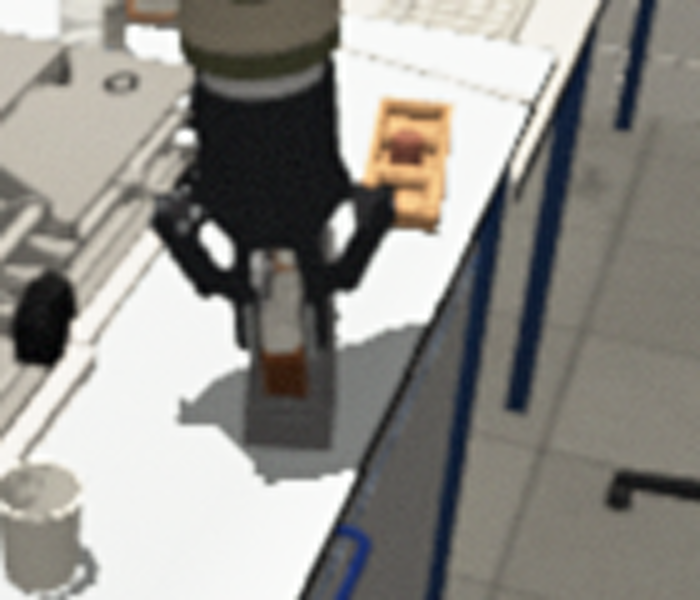

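```bash
python3 -m crank '0 0 0.002 0 0 0 0.7;0 0 0.002 0 0 0 0.5;0 0 0.002 0 0 0 0.45;0 0 0.002 0 0 0 0.4;0 0 -0.02 0 0 0 0.4;0 0 -0.06 0 0 0 0.4;0 0 -0.11 -0.1 0 0 0.3;0 0 -0.13 -0.12 0 0 0.3'
python3 - <<'E'
from m import *
st()
crop(optics.grab_frame('side'),240,110,380,230,5,'pics/s12.png')
np.savez('w12.npz',*cam('wrist'));cv2.imwrite('pics/w12.png',optics.grab_frame('wrist')[:,:,::-1])
E
```

```text
clock: 16.3
tcp_pos: [418.7, 2.2, 200.7]
tool_rot: [3.138, 0.002, 1.858]
contact_force: [1.3, 0.7, 0.1]
opening: 0.704
t 16.3 tcp [418.7   2.2 200.7] rot [3.138e+00 2.000e-03 1.858e+00] F [1.3 0.7 0.1] op 0.704 q [ 0.38  0.39 -0.68  2.3   0.46  0.58 -0.37]
```

View pics/s12.png

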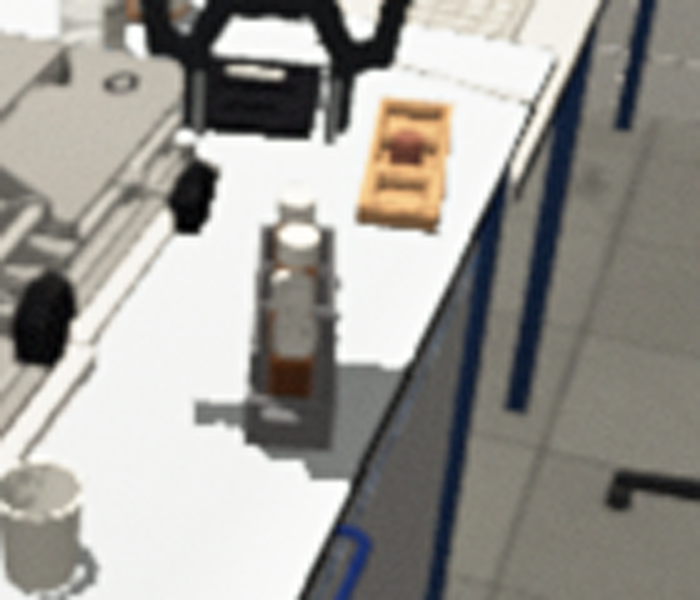

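View pics/w12.png

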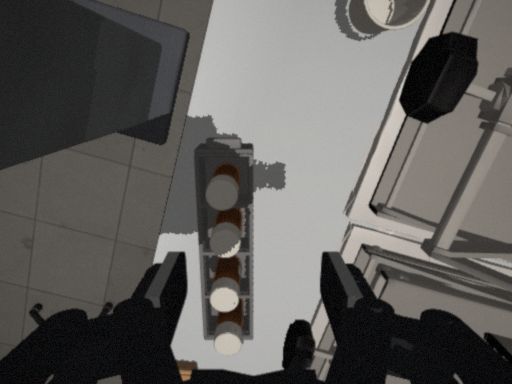

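Run:
```python
from m import *
rel([(435,120,200,1.75),(435,215,200,1.75),(506.5,321.3,110,1.75)])
```

```text
[0.1086 0.0482 0.0005] [0.004 0.002 0.107]
[0.1998 0.0751 0.0005] [0.004 0.002 0.107]
[0.2817 0.1733 0.0907] [0.004 0.002 0.107]
```

```bash
python3 -m crank '0.05 0.024 0 0 0 0 0;0.1086 0.048 0 0 0 0.05 0;0.155 0.062 0 0 0 0.107 0;0.1998 0.075 0 0 0 0.107 0;0.23 0.108 0 0 0 0.107 0;0.26 0.145 0.03 0 0 0.107 0;0.2817 0.1733 0.07 0 0 0.107 0;0.2817 0.1733 0.09 0 0 0.107 0;0.2817 0.1733 0.09 0 0 0.107 0'
python3 - <<'E'
from m import *
st()
np.savez('w13.npz',*cam('wrist'));cv2.imwrite('pics/w13.png',optics.grab_frame('wrist')[:,:,::-1])
rel([(506.5,321.3,38,1.75)])
E
```

```text
clock: 17.52
tcp_pos: [503.6, 320.5, 106.2]
tool_rot: [-3.137, 0.003, 1.752]
contact_force: [0.1, -0.5, 0.0]
opening: 1.0
t 17.52 tcp [503.6 320.5 106.2] rot [-3.137e+00  3.000e-03  1.752e+00] F [ 0.1 -0.5  0. ] op 1.0 q [-0.32  0.69 -0.51  1.99  0.57  0.61 -1.04]
[0.0003 0.0026 0.0696] [-0.003  0.002  0.001]
```

View pics/w13.png

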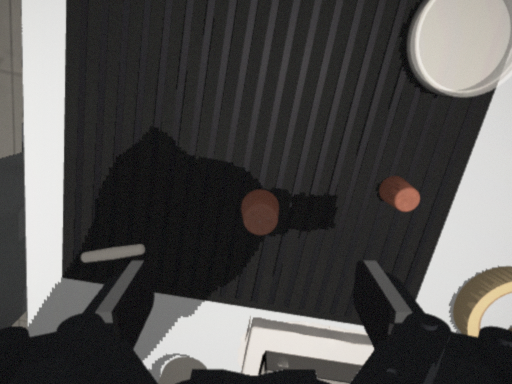

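```bash
python3 - <<'E'
from m import *
i,C=load('w13'); print(ray([(262,217),(405,199)],27,C)); crop(i[:,:,::-1],220,170,430,250,3,'pics/w13s.png')
E
python3 -m crank '0 0.0025 0.03 0 0 0 0;0 0.0025 0.055 0 0 0 0;0 0.0025 0.068 0 0 0 0;0 0.0025 0.069 0 0 0 0'; python3 -c "
from m import *
st();optics.grab_frame; cv2.imwrite('pics/w14.png',optics.grab_frame('wrist')[:,:,::-1])"
```

```text
[[507.29533525 323.20985707  27.        ]
 [590.17504418 350.26757088  27.        ]]
clock: 18.08
tcp_pos: [507.7, 321.7, 40.0]
tool_rot: [-3.141, 0.0, 1.751]
contact_force: [0.3, 0.0, -0.1]
opening: 0.999
t 18.07 tcp [507.7 321.7  40. ] rot [-3.141  0.     1.751] F [ 0.3  0.  -0.1] op 0.999 q [-0.38  0.78 -0.42  2.01  0.66  0.49 -1.11]
```

View pics/w14.png

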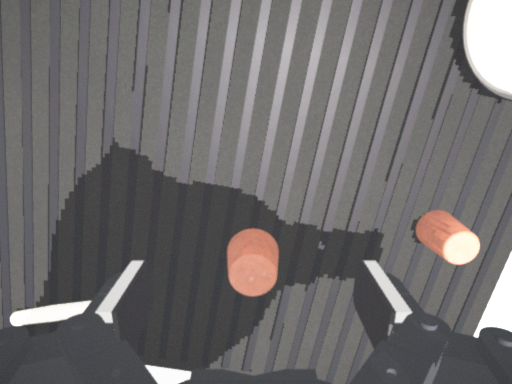

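```bash
python3 -m crank '0 0 0.001 0 0 0 1;0 0 0.001 0 0 0 1;0 0 0.001 0 0 0 1;0 0 0.001 0 0 0 1;0 0 0.001 0 0 0 1;0 0 0.001 0 0 0 1;0 0 0.001 0 0 0 1' 40; python3 -m crank '0 0 -0.02 0 0 0 1;0 0 -0.06 0 0 0 1;0 0 -0.12 0 0 0 1;0 0 -0.16 0 0 0 1;0 0 -0.16 0 0 0 1'
python3 - <<'E'
from m import *
st()
cv2.imwrite('pics/w15.png',optics.grab_frame('wrist')[:,:,::-1])
rel([(435,215,200,1.745),(435,-180,200,1.745),(418,-365,200,1.745)])
E
```

```text
clock: 19.0
tcp_pos: [507.9, 322.2, 39.1]
tool_rot: [3.141, 0.0, 1.751]
contact_force: [-1.5, -0.6, 5.8]
opening: 0.274
clock: 19.62
tcp_pos: [508.9, 323.1, 201.9]
tool_rot: [3.136, -0.002, 1.75]
contact_force: [-0.1, -0.4, 0.2]
opening: 0.278
t 19.62 tcp [508.9 323.1 201.9] rot [ 3.136e+00 -2.000e-03  1.750e+00] F [-0.1 -0.4  0.2] op 0.278 q [-0.25  0.58 -0.61  1.91  0.46  0.79 -0.94]
[-0.0924 -0.0913 -0.0003] [ 0.003 -0.001  0.005]
[-0.4811 -0.1618 -0.0008] [ 0.003 -0.001  0.005]
[-0.6601 -0.2115 -0.0011] [ 0.003 -0.001  0.005]
```

View pics/w15.png

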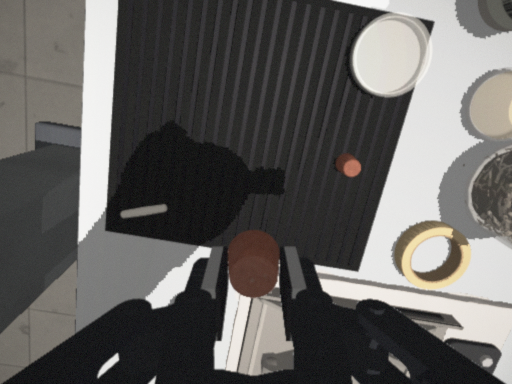

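```bash
python3 -m crank '-0.03 -0.03 0 0 0 0 1;-0.06 -0.06 0 0 0 0 1;-0.0924 -0.0913 0 0 0 0 1;-0.15 -0.102 0 0 0 0 1;-0.2 -0.111 0 0 0 0 1;-0.25 -0.12 0 0 0 0 1;-0.31 -0.131 0 0 0 0 1;-0.37 -0.142 0 0 0 0 1;-0.43 -0.153 0 0 0 0 1;-0.4811 -0.1618 0 0 0 0 1;-0.54 -0.178 0 0 0 0 1;-0.59 -0.193 0 0 0 0 1'
python3 - <<'E'
from m import *
st()
rel([(418,-365,200,1.745),(418,-365,130,1.745)])
E
```

```text
clock: 21.18
tcp_pos: [422.4, -295.0, 197.3]
tool_rot: [-3.14, -0.002, 1.75]
contact_force: [0.5, 0.6, 0.4]
opening: 0.274
t 21.18 tcp [ 422.4 -295.   197.3] rot [-3.14e+00 -2.00e-03  1.75e+00] F [0.5 0.6 0.4] op 0.274 q [ 0.96  0.5  -0.65  2.1   0.47  0.69  0.18]
[-0.0681 -0.0168 -0.0028] [-0.001 -0.002  0.005]
[-0.0682 -0.0167  0.0672] [-0.001 -0.002  0.005]
```

```bash
python3 -m crank '-0.03 -0.008 0 0 0 0 1;-0.055 -0.014 0.02 0 0 0 1;-0.068 -0.017 0.06 0 0 0 1;-0.068 -0.017 0.1 0 0 0 1;-0.068 -0.017 0.12 0 0 0 1;-0.068 -0.017 0.12 0 0 0 1'
python3 - <<'E'
from m import *
st()
np.savez('w16.npz',*cam('wrist'));cv2.imwrite('pics/w16.png',optics.grab_frame('wrist')[:,:,::-1])
rel([(418,-365,41,1.745)])
E
```

```text
clock: 21.92
tcp_pos: [417.7, -361.6, 76.2]
tool_rot: [-3.138, -0.004, 1.752]
contact_force: [0.3, 0.2, 0.5]
opening: 0.277
t 21.93 tcp [ 417.7 -361.6   76.2] rot [-3.138 -0.004  1.752] F [0.3 0.2 0.5] op 0.277 q [ 0.93  0.7  -0.48  2.1   0.67  0.5   0.13]
[-0.0029 -0.0009  0.0365] [-0.002 -0.002  0.007]
```

View pics/w16.png

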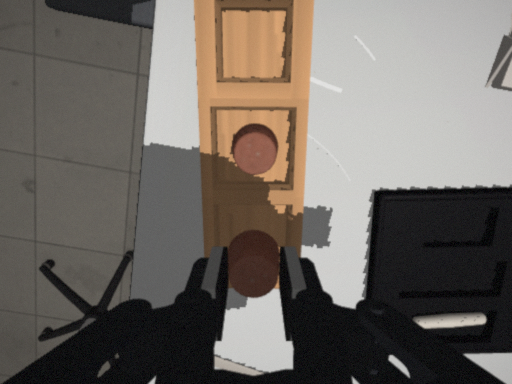

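Run:
```python
from m import *
i,C=load('w16')
w=ray([(211.5,107.5),(296,106.5),(295,189),(211.5,188)],16,C)[:,:2]; print(w.round(1),w.mean(0))
w=ray([(216,10),(291,8),(291,82.5),(216,81.5)],16,C)[:,:2]; print(w.round(1),w.mean(0))
crop(i[:,:,::-1],190,0,320,300,2.6,'pics/w16b.png')
crop(i[:,:,::-1],360,180,512,360,4,'pics/w16t.png')
```

```text
[[ 383.5 -298. ]
 [ 425.6 -289.8]
 [ 434.4 -332.3]
 [ 389.6 -339.9]] [ 408.27373197 -315.01142264]
[[ 379.2 -253.7]
 [ 413.7 -246.6]
 [ 420.6 -279. ]
 [ 383.9 -285.2]] [ 399.36871987 -266.12321022]
```

View pics/w16b.png

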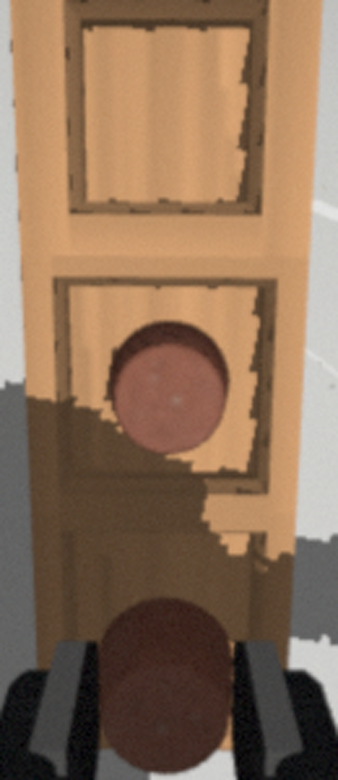

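View pics/w16t.png

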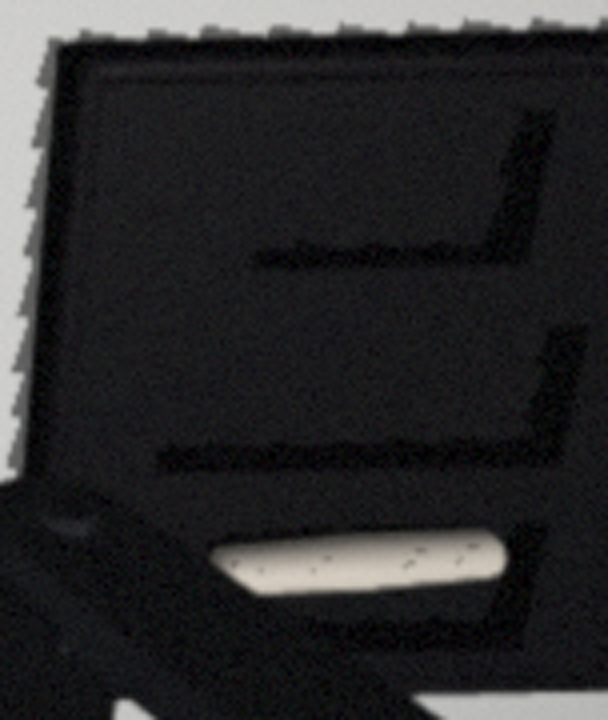

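```bash
python3 -m crank '-0.0035 -0.001 0.015 0 0 0 1;-0.0035 -0.001 0.03 0 0 0 1;-0.0035 -0.001 0.035 0 0 0 1;-0.0035 -0.001 0.035 0 0 0 1'
python3 - <<'E'
from m import *
st()
cv2.imwrite('pics/w17.png',optics.grab_frame('wrist')[:,:,::-1])
E
```

```text
clock: 22.48
tcp_pos: [418.5, -366.2, 43.2]
tool_rot: [-3.141, -0.001, 1.751]
contact_force: [0.7, -1.0, 0.9]
opening: 0.275
t 22.48 tcp [ 418.5 -366.2   43.2] rot [-3.141e+00 -1.000e-03  1.751e+00] F [ 0.7 -1.   0.9] op 0.275 q [ 0.9   0.75 -0.41  2.11  0.73  0.43  0.09]
```

View pics/w17.png

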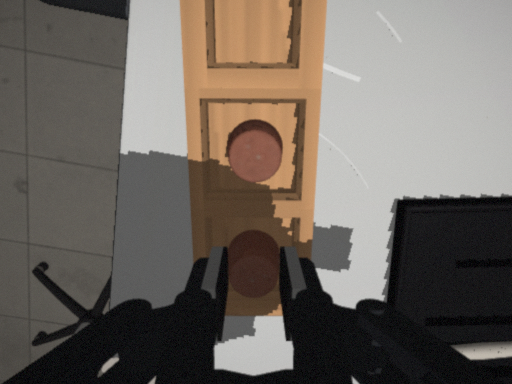

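```bash
python3 -m crank '0 0 0.002 0 0 0 1;0 0 0.002 0 0 0 1;0 0 0.002 0 0 0 0.6;0 0 0.002 0 0 0 0.45;0 0 0.002 0 0 0 0.4;0 0 -0.02 0 0 0 0.4;0 0 -0.06 0 0 0 0.4;0 0 -0.12 0 0 0 0.3;0 0 -0.155 0 0 0 0.3'
python3 - <<'E'
from m import *
st()
np.savez('w18.npz',*cam('wrist'));cv2.imwrite('pics/w18.png',optics.grab_frame('wrist')[:,:,::-1])
rel([(435,-180,200,1.75),(435,215,200,1.75)])
E
```

```text
clock: 23.65
tcp_pos: [419.0, -366.5, 201.2]
tool_rot: [3.14, 0.001, 1.751]
contact_force: [0.6, 0.3, -0.5]
opening: 0.695
t 23.65 tcp [ 419.  -366.5  201.2] rot [3.140e+00 1.000e-03 1.751e+00] F [ 0.6  0.3 -0.5] op 0.695 q [ 1.07  0.54 -0.65  2.01  0.48  0.74  0.31]
[0.1816 0.048  0.0039] [0.004 0.005 0.001]
[0.5702 0.1187 0.0022] [0.004 0.005 0.001]
```

View pics/w18.png

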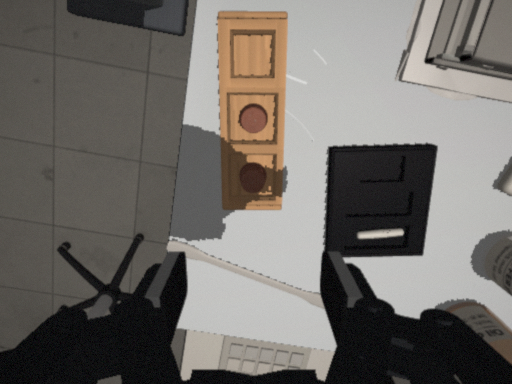

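```bash
python3 - <<'E'
from m import *
i,C=load('w18')
w=ray([(231,31),(275.5,31),(276,77),(231,77)],16,C)[:,:2]; print(w.round(1),w.mean(0))
print('tops',ray([(253,119),(253,178)],28,C))
h,g,red=masks(i)
comps((g<60).astype(np.uint8),(322,140,440,262),500,12,C,'tray')
crop(i[:,:,::-1],315,135,445,265,6,'pics/w18t.png')
E
python3 -m crank '0.05 0.013 0 0 0 0 0;0.11 0.029 0 0 0 0 0;0.1816 0.048 0 0 0 0 0;0.24 0.059 0 0 0 0 0;0.3 0.07 0 0 0 0 0;0.36 0.081 0 0 0 0 0;0.42 0.092 0 0 0 0 0;0.48 0.103 0 0 0 0 0;0.5702 0.1187 0 0 0 0 0;0.5702 0.1187 0 0 0 0 0;0.5702 0.1187 0 0 0 0 0'
python3 - <<'E'
from m import *
st()
rel([(591.2,350.2,110,1.75),(560,300,200,1.75)])
E
```

```text
[[ 379.2 -250.3]
 [ 414.4 -243.9]
 [ 421.7 -278.1]
 [ 384.7 -284.8]] [ 400.00836702 -264.28410749]
tops [[ 408.72669639 -314.27656319   28.        ]
 [ 417.71867738 -363.9699849    28.        ]]
tray px [377.8 199.5] w [ 537.7 -367.6   12. ] n 11343 rect [ 538.  -373.7] [ 98.9 115. ] 11.7
clock: 25.08
tcp_pos: [432.8, 218.8, 198.6]
tool_rot: [3.141, -0.002, 1.755]
contact_force: [0.2, -0.9, -1.0]
opening: 1.001
t 25.07 tcp [432.8 218.8 198.6] rot [ 3.141e+00 -2.000e-03  1.755e+00] F [ 0.2 -0.9 -1. ] op 1.001 q [-0.11  0.46 -0.65  2.17  0.46  0.65 -0.9 ]
[0.1    0.1797 0.0889] [ 0.001 -0.002  0.005]
[ 0.0565  0.1399 -0.0012] [ 0.001 -0.002  0.005]
```

View pics/w18t.png

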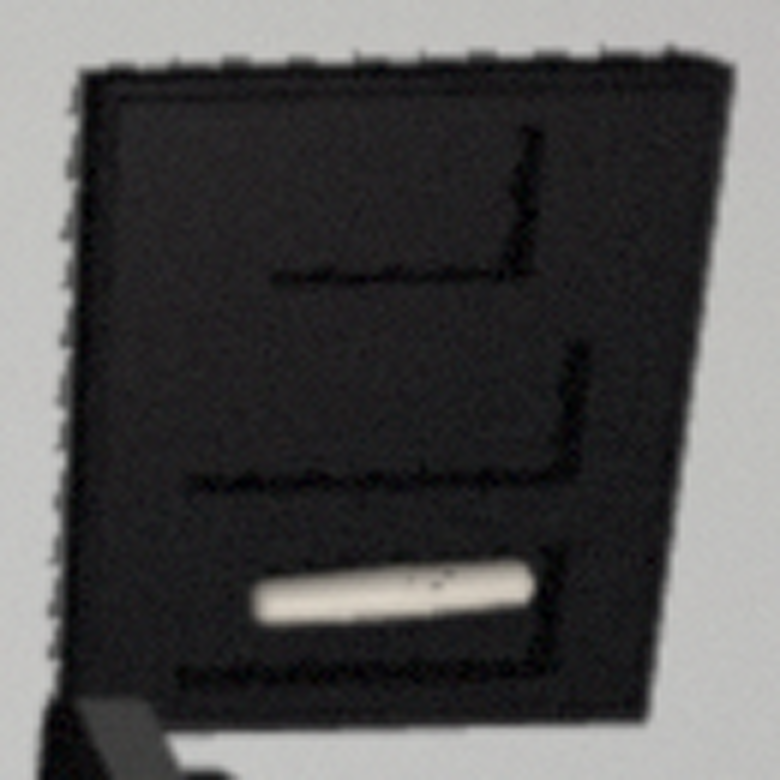

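```bash
python3 -m crank '0.02 0.05 0 0 0 0 0.3;0.04 0.095 0 0 0 0 0.3;0.0565 0.14 0 0 0 0 0.3;0.08 0.16 0.03 0 0 0 0.3;0.1 0.1797 0.07 0 0 0 0.3;0.1 0.1797 0.09 0 0 0 0.3;0.1 0.1797 0.09 0 0 0 0.3'
python3 - <<'E'
from m import *
st()
np.savez('w19.npz',*cam('wrist'));cv2.imwrite('pics/w19.png',optics.grab_frame('wrist')[:,:,::-1])
i,C=load('w19'); h,g,red=masks(i)
rel([(591.2,350.2,38,1.75)])
print(g[200:230:6,230:280:6])
E
```

```text
clock: 25.95
tcp_pos: [591.2, 344.2, 106.7]
tool_rot: [-3.138, 0.002, 1.75]
contact_force: [-0.5, -0.3, -0.4]
opening: 0.698
t 25.95 tcp [591.2 344.2 106.7] rot [-3.138e+00  2.000e-03  1.750e+00] F [-0.5 -0.3 -0.4] op 0.698 q [-0.28  0.78 -0.54  1.78  0.56  0.75 -0.93]
[0.0056 0.0005 0.0703] [-0.002  0.001  0.   ]
[[23 21 29 82 90 91 87 31 26]
 [32 29 25 92 91 94 92 27 29]
 [17 22 31 96 90 88 92 21 27]
 [20 25 25 66 89 90 81 25 25]
 [21 30 30 15 27 27 21 29 24]]
```

View pics/w19.png

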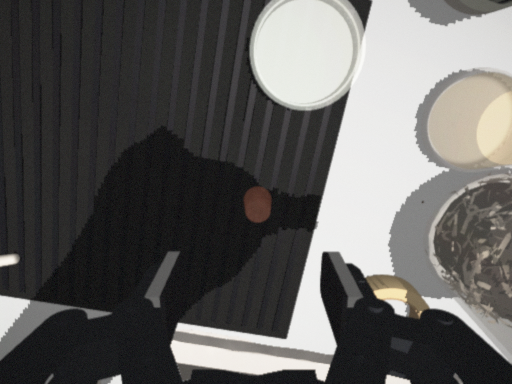

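```bash
python3 - <<'E'
from m import *
i,C=load('w19'); print(ray([(258.5,211)],27,C))
rel([(591.2,350.2,38,1.75)])
E
python3 -m crank '0.004 0.0005 0.03 0 0 0 0.3;0.004 0.0005 0.055 0 0 0 0.3;0.004 0.0005 0.068 0 0 0 0.3;0.004 0.0005 0.069 0 0 0 0.3'; python3 -c "
from m import *
st(); np.savez('w20.npz',*cam('wrist')); cv2.imwrite('pics/w20.png',optics.grab_frame('wrist')[:,:,::-1])"
```

```text
[[592.25185889 350.19779887  27.        ]]
[0.0056 0.0005 0.0703] [-0.002  0.001  0.   ]
clock: 26.5
tcp_pos: [592.1, 349.8, 40.1]
tool_rot: [3.142, 0.0, 1.75]
contact_force: [-0.5, 0.0, 1.1]
opening: 0.699
t 26.5 tcp [592.1 349.8  40.1] rot [3.142 0.    1.75 ] F [-0.5  0.   1.1] op 0.699 q [-0.32  0.86 -0.48  1.8   0.63  0.65 -0.99]
```

View pics/w20.png

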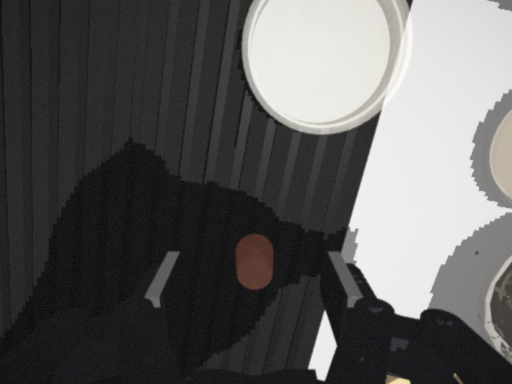

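Centred between the fingers; closing and lifting.

```bash
python3 -m crank '0 0 0.001 0 0 0 1;0 0 0.001 0 0 0 1;0 0 0.001 0 0 0 1;0 0 0.001 0 0 0 1;0 0 0.001 0 0 0 1;0 0 0.001 0 0 0 1' 40; python3 -m crank '0 0 -0.02 0 0 0 1;0 0 -0.06 0 0 0 1;0 0 -0.12 0 0 0 1;0 0 -0.16 0 0 0 1;0 0 -0.16 0 0 0 1'
python3 - <<'E'
from m import *
st()
cv2.imwrite('pics/w21.png',optics.grab_frame('wrist')[:,:,::-1])
rel([(540,320,200,1.745),(435,215,200,1.745),(435,-100,200,1.745),(399.7,-264,200,1.745)])
E
```

```text
clock: 27.3
tcp_pos: [592.3, 350.5, 39.4]
tool_rot: [3.141, -0.0, 1.751]
contact_force: [-0.9, -1.6, 5.7]
opening: 0.192
clock: 27.92
tcp_pos: [593.1, 351.7, 203.7]
tool_rot: [3.135, -0.003, 1.751]
contact_force: [-0.5, -0.3, -0.0]
opening: 0.195
t 27.93 tcp [593.1 351.7 203.7] rot [ 3.135e+00 -3.000e-03  1.751e+00] F [-0.5 -0.3 -0. ] op 0.195 q [-0.24  0.67 -0.61  1.71  0.48  0.9  -0.87]
[-0.0209 -0.0571  0.001 ] [ 0.003 -0.001  0.006]
[-0.1054 -0.1792  0.0005] [ 0.003 -0.001  0.006]
[-0.4153 -0.2356 -0.    ] [ 0.003 -0.001  0.006]
[-5.703e-01 -2.996e-01 -4.000e-04] [ 0.003 -0.001  0.006]
```

View pics/w21.png

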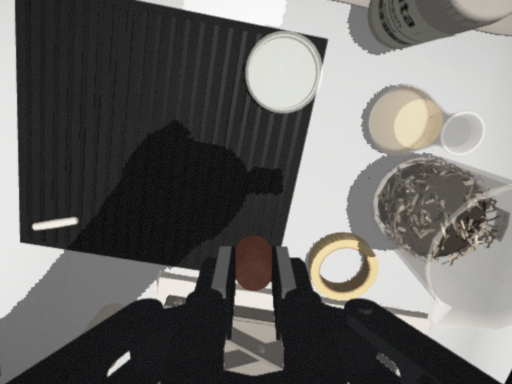

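```bash
python3 -m crank '-0.01 -0.03 0 0 0 0 1;-0.0209 -0.0571 0 0 0 0 1;-0.045 -0.095 0 0 0 0 1;-0.075 -0.137 0 0 0 0 1;-0.1054 -0.1792 0 0 0 0 1;-0.16 -0.189 0 0 0 0 1;-0.22 -0.2 0 0 0 0 1;-0.28 -0.211 0 0 0 0 1;-0.34 -0.222 0 0 0 0 1;-0.4153 -0.2356 0 0 0 0 1;-0.46 -0.254 0 0 0 0 1;-0.51 -0.275 0 0 0 0 1'
python3 - <<'E'
from m import *
st()
rel([(399.7,-264,200,1.745),(399.7,-264,100,1.745)])
E
```

```text
clock: 29.48
tcp_pos: [411.5, -202.8, 198.0]
tool_rot: [-3.14, -0.001, 1.75]
contact_force: [0.6, 0.2, -0.0]
opening: 0.194
t 29.48 tcp [ 411.5 -202.8  198. ] rot [-3.14e+00 -1.00e-03  1.75e+00] F [ 0.6  0.2 -0. ] op 0.194 q [ 0.84  0.44 -0.67  2.22  0.47  0.63 -0.  ]
[-0.0581 -0.0225 -0.002 ] [-0.001 -0.001  0.005]
[-0.0582 -0.0224  0.098 ] [-0.001 -0.001  0.005]
```

```bash
python3 -m crank '-0.03 -0.012 0 0 0 0 1;-0.058 -0.0225 0.02 0 0 0 1;-0.058 -0.0225 0.06 0 0 0 1;-0.058 -0.0225 0.1 0 0 0 1;-0.058 -0.0225 0.115 0 0 0 1;-0.058 -0.0225 0.115 0 0 0 1'
python3 - <<'E'
from m import *
st()
np.savez('w22.npz',*cam('wrist'));cv2.imwrite('pics/w22.png',optics.grab_frame('wrist')[:,:,::-1])
rel([(399.7,-264,41.5,1.745)])
E
```

```text
clock: 30.22
tcp_pos: [400.0, -260.9, 82.2]
tool_rot: [-3.139, -0.002, 1.752]
contact_force: [-0.3, -0.5, 0.9]
opening: 0.193
t 30.23 tcp [ 400.  -260.9   82.2] rot [-3.139e+00 -2.000e-03  1.752e+00] F [-0.3 -0.5  0.9] op 0.193 q [ 0.76  0.63 -0.44  2.27  0.74  0.38 -0.12]
[-0.0027 -0.0012  0.0416] [-0.002 -0.001  0.007]
```

View pics/w22.png

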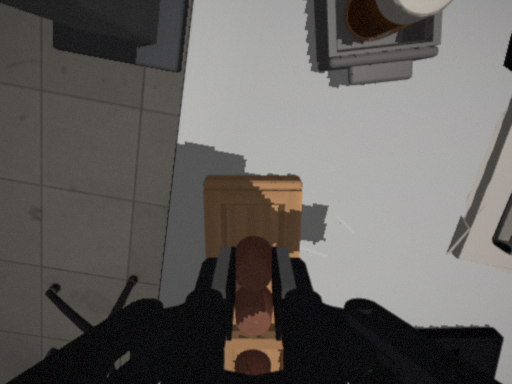

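```bash
python3 -m crank '-0.002 -0.001 0.015 0 0 0 1;-0.002 -0.001 0.03 0 0 0 1;-0.002 -0.001 0.039 0 0 0 1;-0.002 -0.001 0.041 0 0 0 1;-0.002 -0.001 0.041 0 0 0 1'
python3 - <<'E'
from m import *
st()
np.savez('w23.npz',*cam('wrist'));cv2.imwrite('pics/w23.png',optics.grab_frame('wrist')[:,:,::-1])
E
```

```text
clock: 30.9
tcp_pos: [400.5, -263.9, 43.0]
tool_rot: [3.141, 0.0, 1.751]
contact_force: [-0.1, 0.2, -0.5]
opening: 0.193
t 30.9 tcp [ 400.5 -263.9   43. ] rot [3.141 0.    1.751] F [-0.1  0.2 -0.5] op 0.193 q [ 0.68  0.7  -0.31  2.29  0.85  0.26 -0.21]
```

View pics/w23.png

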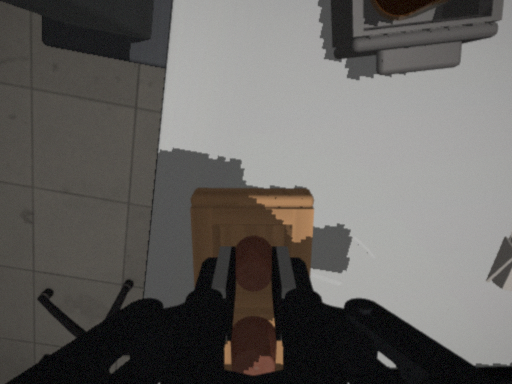

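```bash
python3 -m crank '0 0 0.002 0 0 0 1;0 0 0.002 0 0 0 1;0 0 0.002 0 0 0 0.7;0 0 0.002 0 0 0 0.55;0 0 0.002 0 0 0 0.5;0 0 -0.02 0 0 0 0.5;0 0 -0.06 0 0 0 0.4;0 0 -0.12 0 0 0 0.3;0 0 -0.155 0 0 0 0.3'
python3 - <<'E'
from m import *
st()
np.savez('w24.npz',*cam('wrist'));cv2.imwrite('pics/w24.png',optics.grab_frame('wrist')[:,:,::-1])
crop(optics.grab_frame('side'),280,100,350,170,8,'pics/s24.png')
rel([(435,-180,200,1.75),(430,150,200,1.75),(411,269.7,110,1.91),(411,269.7,110,1.91-np.pi)])
E
```

```text
clock: 32.08
tcp_pos: [400.5, -263.9, 200.0]
tool_rot: [3.14, 0.001, 1.751]
contact_force: [0.5, -0.0, -0.4]
opening: 0.701
t 32.08 tcp [ 400.5 -263.9  200. ] rot [3.140e+00 1.000e-03 1.751e+00] F [ 0.5 -0.  -0.4] op 0.701 q [ 0.98  0.47 -0.7   2.17  0.49  0.66  0.11]
[0.0773 0.048  0.0008] [ 0.004  0.004 -0.   ]
[ 4.029e-01  1.019e-01 -4.000e-04] [ 0.004  0.004 -0.   ]
[0.5245 0.1042 0.0892] [ 0.004  0.004 -0.16 ]
[0.5245 0.1042 0.0892] [ 0.007 -0.005  2.981]
```

View pics/w24.png

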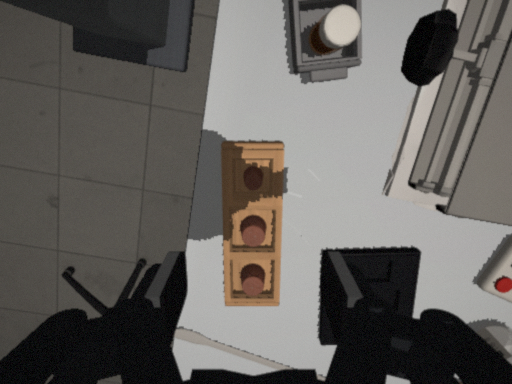

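View pics/s24.png

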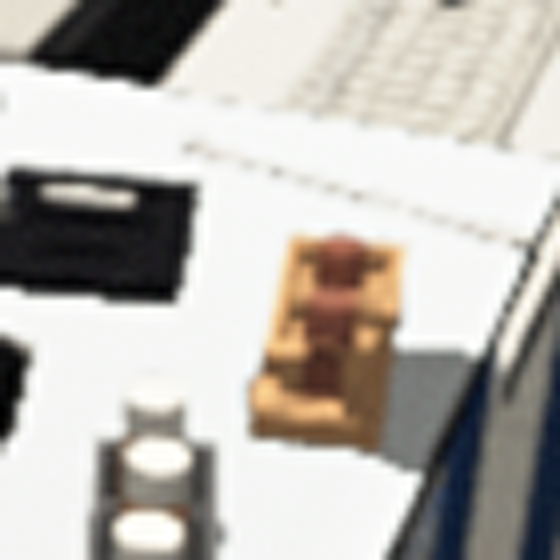

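Run:
```python
from m import *
rel([(435,-150,200,1.75),(430,215,200,1.75),(411,275,200,1.75),(411,269.7,200,.333)])
i=cv2.imread('pics/top0.png');C=cam('top')
print('bottles',ray([(393,130),(425,133),(363,135),(365,100)],100,C))
```

```text
[0.1068 0.0534 0.0007] [ 0.004  0.004 -0.   ]
[ 0.4669  0.1135 -0.0006] [ 0.004  0.004 -0.   ]
[ 0.5293  0.1055 -0.0009] [ 0.004  0.004 -0.   ]
[ 0.5241  0.1045 -0.0008] [6.000e-03 1.000e-03 1.417e+00]
bottles [[ 676.54755326 -383.81158436  100.        ]
 [ 666.94311309 -482.82240727  100.        ]
 [ 661.0676552  -290.40158462  100.        ]
 [ 771.41555511 -300.00617832  100.        ]]
```

```bash
python3 -m crank '0.05 0.025 0 0 0 0 0;0.1068 0.0534 0 0 0 0 0;0.16 0.062 0 0 0 0 0;0.22 0.072 0 0 0 0 0;0.28 0.082 0 0 0 0 0;0.34 0.092 0 0 0 0 0;0.4 0.102 0 0 0 0 0;0.4669 0.1135 0 0 0 0 0;0.5293 0.1055 0 0 0 0 0;0.527 0.105 0 0 0 0.18 0;0.525 0.105 0 0 0 0.36 0;0.525 0.105 0 0 0 0.54 0'
python3 - <<'E'
from m import *
st()
rel([(411,269.7,180,.333)])
E
```

```text
clock: 33.67
tcp_pos: [409.2, 271.2, 196.7]
tool_rot: [-3.141, 0.001, 1.206]
contact_force: [0.1, 0.7, -0.2]
opening: 0.998
t 33.67 tcp [409.2 271.2 196.7] rot [-3.141e+00  1.000e-03  1.206e+00] F [ 0.1  0.7 -0.2] op 0.998 q [-0.32  0.45 -0.52  2.16  0.38  0.62 -1.47]
[-0.0008  0.0023  0.0167] [0.    0.002 0.873]
```

```bash
python3 -m crank '0 0 0 0 0 -0.18 0;0 0 0 0 0 -0.36 0;0 0 0 0 0 -0.54 0;0 0 0 0 0 -0.72 0;0 0 0 0 0 -0.9 0;0 0 0 0 0 -1.08 0;0 0 0 0 0 -1.26 0;0 0 0 0 0 -1.44 0;0 0 0 0 0 -1.62 0;0 0 0 0 0 -1.8 0;0 0 0 0 0 -1.98 0;0 0 0 0 0 -2.16 0'
python3 - <<'E'
from m import *
st()
rel([(411,269.7,120,3.475)])
E
```

```text
clock: 35.17
tcp_pos: [409.4, 271.2, 196.8]
tool_rot: [-3.141, -0.001, -2.906]
contact_force: [-0.5, 0.3, -0.1]
opening: 1.005
t 35.17 tcp [409.4 271.2 196.8] rot [-3.141e+00 -1.000e-03 -2.906e+00] F [-0.5  0.3 -0.1] op 1.005 q [ 0.05  0.63 -1.11  2.14  0.78  0.86  0.26]
[-0.0013 -0.0018  0.0768] [-0.    -0.001 -0.098]
```

```bash
python3 -m crank '0 0 0.02 0 0 -0.1 0;-0.001 -0.002 0.05 0 0 -0.1 0;-0.001 -0.002 0.077 0 0 -0.1 0;-0.001 -0.002 0.077 0 0 -0.1 0'
python3 - <<'E'
from m import *
st()
np.savez('w25.npz',*cam('wrist'));cv2.imwrite('pics/w25.png',optics.grab_frame('wrist')[:,:,::-1])
E
```

```text
clock: 35.67
tcp_pos: [410.0, 269.0, 118.7]
tool_rot: [-3.141, -0.004, -2.811]
contact_force: [0.3, 0.8, 0.9]
opening: 1.0
t 35.67 tcp [410.  269.  118.7] rot [-3.141 -0.004 -2.811] F [0.3 0.8 0.9] op 1.0 q [-0.03  0.74 -1.    2.2   0.98  0.76  0.19]
```

View pics/w25.png

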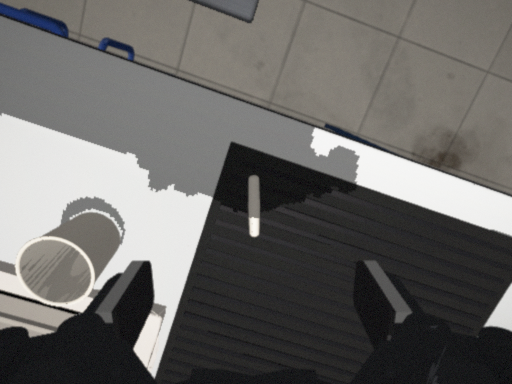

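Run:
```python
from m import *
i,C=load('w25'); h,g,red=masks(i)
comps((g>75).astype(np.uint8),(240,165,270,245),60,7,C,'bar')
T=cam('top'); print('cup',ray([(217.5,199)],50,T), ray([(56,270)],60,C))
rel([(411,269.7,27,3.475)])
crop(i[:,:,::-1],220,150,290,250,6,'pics/w25b.png')
```

```text
bar px [253.5 206. ] w [410.9 270.1   7. ] n 700 rect [411.5 270.3] [46.5  7.9] 19.2
cup [[469.67665304 159.99739767  50.        ]] [[468.34725694 168.2808754   60.        ]]
[-0.0008 -0.0002  0.0929] [-0.    -0.002 -0.003]
```

View pics/w25b.png

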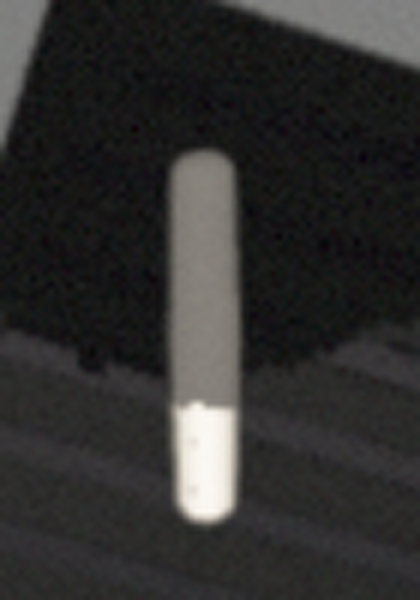

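```bash
python3 -m crank '-0.001 0 0.03 0 0 0 0.65;-0.001 0 0.06 0 0 0 0.65;-0.001 0 0.08 0 0 0 0.65;-0.001 0 0.086 0 0 0 0.65;-0.001 0 0.086 0 0 0 0.65'
python3 - <<'E'
from m import *
st()
np.savez('w26.npz',*cam('wrist'));cv2.imwrite('pics/w26.png',optics.grab_frame('wrist')[:,:,::-1])
rel([(411,270,28,3.475)])
E
```

```text
clock: 36.35
tcp_pos: [412.2, 270.4, 35.2]
tool_rot: [3.141, 0.001, -2.812]
contact_force: [-0.1, -0.1, 0.2]
opening: 0.353
t 36.35 tcp [412.2 270.4  35.2] rot [ 3.141e+00  1.000e-03 -2.812e+00] F [-0.1 -0.1  0.2] op 0.353 q [-0.13  0.86 -0.86  2.24  1.23  0.65 -0.02]
[0.0014 0.     0.0075] [ 0.     0.001 -0.004]
```

View pics/w26.png

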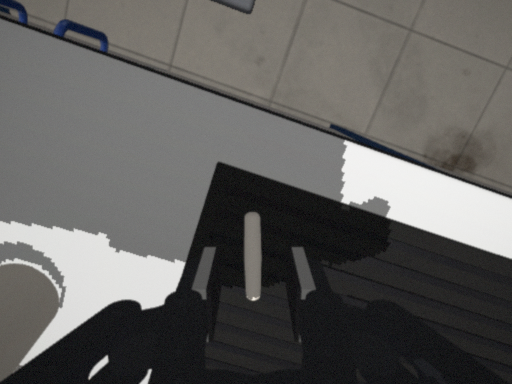

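```bash
python3 -m crank '0.001 0 0.004 0 0 0 0.65;0.001 0 0.0075 0 0 0 0.65;0.001 0 0.0075 0 0 0 0.8;0.001 0 0.0075 0 0 0 1;0.001 0 0.0075 0 0 0 1;0.001 0 0.0075 0 0 0 1;0.001 0 0.0075 0 0 0 1' 40
python3 - <<'E'
from m import *
st()
E
```

```text
clock: 37.28
tcp_pos: [411.0, 269.8, 27.2]
tool_rot: [3.142, 0.0, -2.812]
contact_force: [0.6, -0.9, 3.3]
opening: 0.08
t 37.27 tcp [411.  269.8  27.2] rot [ 3.142  0.    -2.812] F [ 0.6 -0.9  3.3] op 0.08 q [-0.14  0.87 -0.84  2.25  1.26  0.64 -0.05]
```

```bash
python3 -m crank '0 0 -0.02 0 0 0 1;0 0 -0.06 0 0 0 1;0 0 -0.12 0 0 0 1;0 0 -0.15 0 0 0 1;0 0 -0.15 0 0 0 1'
python3 - <<'E'
from m import *
st()
cv2.imwrite('pics/w27.png',optics.grab_frame('wrist')[:,:,::-1])
rel([(432,200,180,3.475),(435,-150,180,3.35),(450,-280,180,3.35),(540,-371,180,3.35)])
E
```

```text
clock: 37.9
tcp_pos: [411.9, 270.2, 179.0]
tool_rot: [3.141, 0.004, -2.813]
contact_force: [0.4, 0.5, -0.9]
opening: 0.077
t 37.9 tcp [411.9 270.2 179. ] rot [ 3.141  0.004 -2.813] F [ 0.4  0.5 -0.9] op 0.077 q [ 0.03  0.65 -1.08  2.16  0.82  0.83  0.33]
[ 0.0031 -0.0725 -0.0024] [-0.     0.002 -0.005]
[ 0.1131 -0.4047 -0.0025] [-0.     0.002  0.12 ]
[ 0.1409 -0.5326 -0.0026] [-0.     0.002  0.12 ]
[ 0.085  -0.6478 -0.0024] [-0.     0.002  0.12 ]
```

View pics/w27.png

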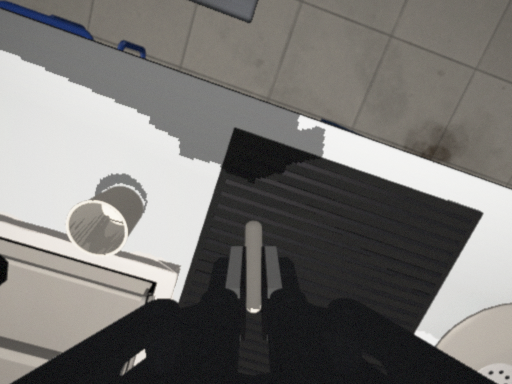

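```bash
python3 -m crank '0.001 -0.035 0 0 0 0 1;0.0031 -0.0725 0 0 0 0 1;0.019 -0.12 0 0 0 0 1;0.036 -0.17 0 0 0 0.03 1;0.052 -0.22 0 0 0 0.06 1;0.069 -0.27 0 0 0 0.09 1;0.085 -0.32 0 0 0 0.12 1;0.1 -0.365 0 0 0 0.12 1;0.1131 -0.4047 0 0 0 0.12 1;0.1131 -0.4047 0 0 0 0.12 1'
python3 - <<'E'
from m import *
st()
rel([(450,-280,180,3.35),(540,-371,180,3.35)])
E
```

```text
clock: 39.2
tcp_pos: [433.7, -152.9, 175.3]
tool_rot: [3.14, -0.003, -2.938]
contact_force: [-0.1, -0.2, -0.5]
opening: 0.073
t 39.2 tcp [ 433.7 -152.9  175.3] rot [ 3.140e+00 -3.000e-03 -2.938e+00] F [-0.1 -0.2 -0.5] op 0.073 q [ 0.98  0.65 -1.12  2.22  0.85  0.81  1.06]
[ 0.0097 -0.1278 -0.0048] [ 0.001 -0.003 -0.005]
[-0.06   -0.2351 -0.0052] [ 0.001 -0.003 -0.005]
```

```bash
python3 -m crank '0.004 -0.05 0 0 0 0 1;0.0097 -0.1 0 0 0 0 1;0.0097 -0.1278 -0.002 0 0 0 1;-0.01 -0.165 -0.004 0 0 0 1;-0.035 -0.2 -0.004 0 0 0 1;-0.06 -0.2351 -0.004 0 0 0 1;-0.06 -0.2351 0.02 0 0 0 1;-0.06 -0.2351 0.05 0 0 0 1;-0.06 -0.2351 0.05 0 0 0 1'
python3 - <<'E'
from m import *
st()
np.savez('w28.npz',*cam('wrist'));cv2.imwrite('pics/w28.png',optics.grab_frame('wrist')[:,:,::-1])
E
```

```text
clock: 40.33
tcp_pos: [540.8, -365.3, 123.8]
tool_rot: [3.138, -0.004, -2.93]
contact_force: [0.5, 0.3, -0.1]
opening: 0.083
t 40.33 tcp [ 540.8 -365.3  123.8] rot [ 3.138 -0.004 -2.93 ] F [ 0.5  0.3 -0.1] op 0.083 q [ 1.11  0.89 -1.02  1.83  0.92  0.99  1.46]
```

View pics/w28.png

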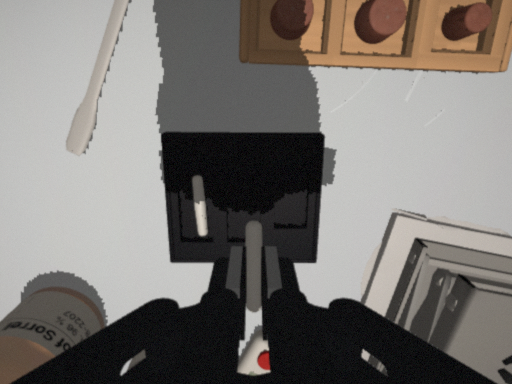

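Run:
```python
from m import *
i,C=load('w28')
a=cv2.convertScaleAbs(i,alpha=4); crop(a[:,:,::-1],150,120,340,275,4,'pics/w28t.png')
w=ray([(162.5,132),(323.5,132),(317,262.5),(171,262.5)],12,C)[:,:2];print(w.round(1),w.mean(0)); w=np.vstack([w,w[:1]])
d=np.diff(w,axis=0);print(np.hypot(*d.T),np.degrees(np.arctan2(d[:,1],d[:,0])))
st()
```

```text
[[ 503.5 -433.9]
 [ 481.2 -329.2]
 [ 575.5 -308. ]
 [ 598.1 -414.9]] [ 539.59230521 -371.49038895]
[107.07272433  96.65145467 109.23544433  96.47997671] [ 102.04035001   12.64614784  -78.05029645 -168.63707831]
t 40.38 tcp [ 541.8 -365.5  125.7] rot [ 3.139e+00 -2.000e-03 -2.930e+00] F [ 0.7 -0.8  0.7] op 0.078 q [ 1.11  0.89 -1.02  1.83  0.91  0.99  1.46]
```

View pics/w28t.png

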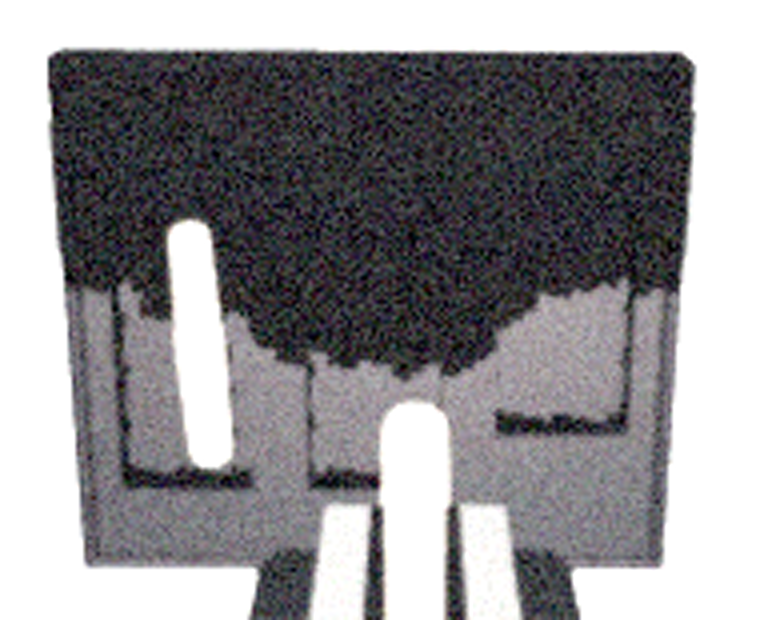

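Run:
```python
from m import *
rel([(539.6,-371.5,60,3.351)])
```

```text
[ 0.0033 -0.0055  0.0657] [ 0.002 -0.002  0.002]
```

```bash
python3 -m crank '0.003 -0.0055 0.02 0 0 0 1;0.003 -0.0055 0.045 0 0 0 1;0.003 -0.0055 0.06 0 0 0 1;0.003 -0.0055 0.066 0 0 0 1;0.003 -0.0055 0.066 0 0 0 1'
python3 - <<'E'
from m import *
st()
rel([(539.6,-371.5,36,3.351)])
np.savez('w29.npz',*cam('wrist'));cv2.imwrite('pics/w29.png',optics.grab_frame('wrist')[:,:,::-1])
E
```

```text
clock: 41.0
tcp_pos: [540.7, -373.0, 60.8]
tool_rot: [3.141, -0.0, -2.932]
contact_force: [0.4, 0.2, -0.1]
opening: 0.076
t 41.0 tcp [ 540.7 -373.    60.8] rot [ 3.141 -0.    -2.932] F [ 0.4  0.2 -0.1] op 0.076 q [ 1.08  0.96 -0.96  1.85  1.01  0.91  1.41]
[0.0007 0.0017 0.0248] [ 0.001 -0.     0.   ]
```

View pics/w29.png

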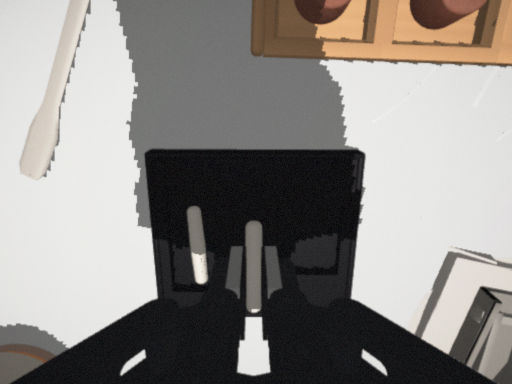

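```bash
python3 -m crank '0 0.0015 0.012 0 0 0 1;0 0.0015 0.02 0 0 0 1;0 0.0015 0.0245 0 0 0 1;0 0.0015 0.0245 0 0 0 1;0 0.0015 0.0245 0 0 0 1'
python3 - <<'E'
from m import *
st()
E
```

```text
clock: 41.68
tcp_pos: [540.5, -371.8, 36.8]
tool_rot: [-3.141, 0.0, -2.932]
contact_force: [-0.8, -0.1, 1.2]
opening: 0.079
t 41.67 tcp [ 540.5 -371.8   36.8] rot [-3.141  0.    -2.932] F [-0.8 -0.1  1.2] op 0.079 q [ 1.07  0.99 -0.93  1.86  1.05  0.88  1.38]
```

```bash
python3 -m crank '0 0 0.001 0 0 0 0.8;0 0 0.001 0 0 0 0.7;0 0 0.001 0 0 0 0.7;0 0 0.001 0 0 0 0.7;0 0 -0.02 0 0 0 0.7;0 0 -0.06 0 0 0 0.7;0 0 -0.11 0 0 0 0.5;0 0 -0.15 0 0 0 0.3;0.06 0 -0.16 0 0 0 0.3;0.1 0 -0.16 0 0 0 0.3;0.1 0 -0.16 0 0 0 0.3'
python3 - <<'E'
from m import *
st()
np.savez('w30.npz',*cam('wrist'));cv2.imwrite('pics/w30.png',optics.grab_frame('wrist')[:,:,::-1])
i,C=load('w30'); crop(cv2.convertScaleAbs(i,alpha=2.5)[:,:,::-1],100,150,400,360,2.6,'pics/w30t.png')
E
```

```text
clock: 43.05
tcp_pos: [439.4, -394.0, 197.8]
tool_rot: [-3.14, -0.002, -2.935]
contact_force: [0.4, -0.6, -0.1]
opening: 0.7
t 43.05 tcp [ 439.4 -394.   197.8] rot [-3.140e+00 -2.000e-03 -2.935e+00] F [ 0.4 -0.6 -0.1] op 0.7 q [ 1.33  0.76 -1.12  1.92  0.82  1.01  1.6 ]
```

View pics/w30.png

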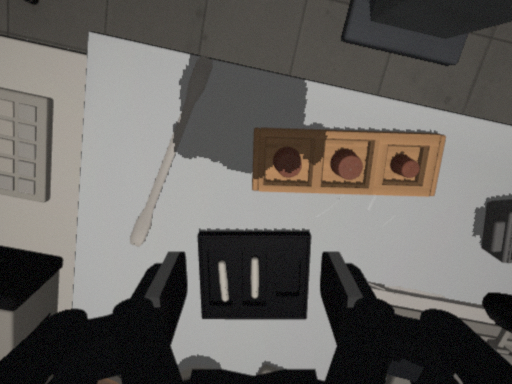

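View pics/w30t.png

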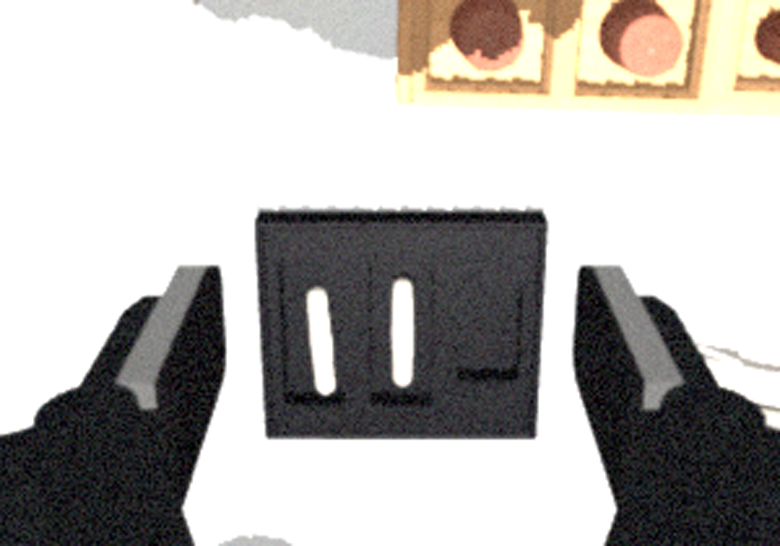

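Run:
```python
from m import *
i,C=load('w30'); h,g,red=masks(i)
comps((g>100).astype(np.uint8),(245,250,265,305),60,9,C,'bar')
c=np.array([539.8,-371.4]); 
cv2.imwrite('pics/top31.png',optics.grab_frame('top')[:,:,::-1]); crop(optics.grab_frame('side'),230,90,370,210,5,'pics/s31.png')
j=cv2.imread('pics/top31.png'); crop(j[:,:,::-1],255,155,405,240,5,'pics/t31.png')
g=j.max(2); T=cam('top')
comps((g>160).astype(np.uint8)[:, :],(262,203,322,229),6,69,T,'cap')
```

```text
bar px [254.5 277.4] w [ 540.7 -371.2    9. ] n 275 rect [ 541.7 -371. ] [43.5  7.1] 12.0
cap px [270.7 222. ] w [396.6  -5.5  69. ] n 42 rect [396.7  -5. ] [19.5 19.6] 44.5
cap px [309.1 224.6] w [ 387.9 -123.9   69. ] n 216 rect [ 394.5 -108.4] [105.4  33.8] 89.6
cap px [283.1 217.8] w [409.3 -43.9  69. ] n 42 rect [408.7 -43.7] [18.6 18.4] 89.6
cap px [299.3 213.5] w [422.3 -94.3  69. ] n 43 rect [422.5 -93.9] [22.  19.4] 25.9
cap px [313.3 208.7] w [ 436.7 -137.9   69. ] n 42 rect [ 437.1 -137.8] [20.7 19.5] 26.0
cap px [276.2 206.9] w [443.1 -23.   69. ] n 288 rect [436.5 -44.1] [130.1  37. ] 89.7
```

View pics/t31.png

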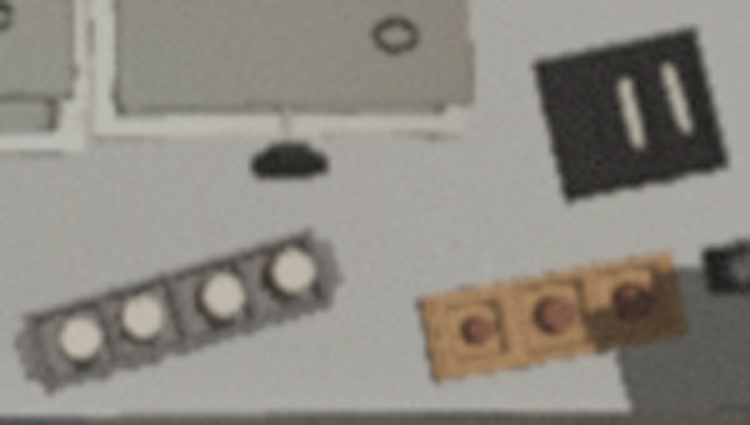

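View pics/s31.png

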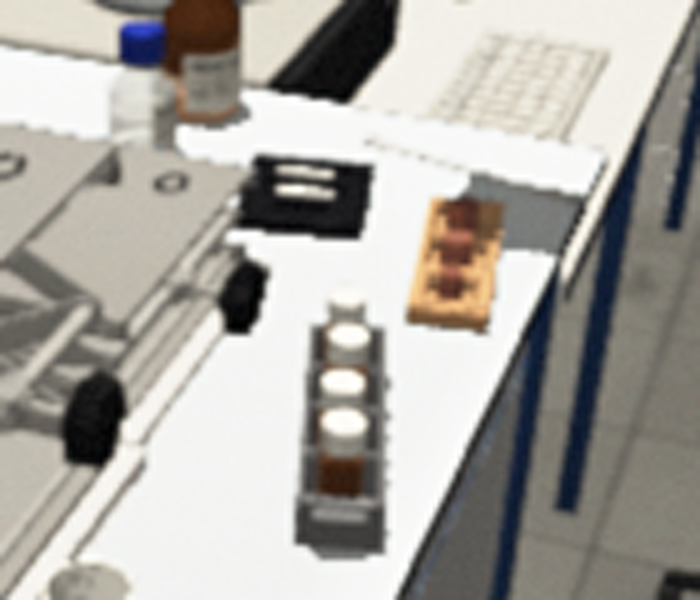

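Run:
```python
from m import *
T=cam('top'); print(ray([(255+477/5-.4,155+328/5-.4),(255+632/5-.4,155+300/5-.4)],28,T).round(1))
i,C=load('w30'); print(ray([(288,160),(406,168)],28,C).round(1))
st()
from plant import ticket
print(ticket.hand_in())
```

```text
[[ 400.9 -261.2   28. ]
 [ 418.2 -361.7   28. ]]
[[ 413.5 -368.8   28. ]
 [ 399.6 -268.3   28. ]]
t 43.2 tcp [ 443.5 -392.4  197.7] rot [-3.141e+00  1.000e-03 -2.932e+00] F [0.  0.2 0.3] op 0.702 q [ 1.32  0.76 -1.12  1.92  0.82  1.01  1.6 ]
the job is handed in; nothing more can be done
None
```

All five parts are back in their places, and I handed the job in at about 43 s with the gripper open, clear of everything. The interface gives no verdict. I carried vial A in with the tool tilted about 0.12 rad, because its well is too close to the base for a straight-down approach.

Last checks:

| Part | Place | Offset from measured centre |
|---|---|---|
| vial A | rack well +69 | about 2 mm |
| vial B | rack well −23 | about 3 mm |
| large stopper | large free socket | top view about 4 mm, wrist view about 5 mm on the opposite side |
| small stopper | small socket | top view about 3 mm, wrist view about 4 mm on the opposite side |
| stir bar | free long groove | about 1–2 mm, aligned with the groove to about 0.01 rad |

- **Vials:** the caps sit over the well centres in the top view, and both vials look upright in the side view.
- **Stoppers:** the top and wrist views disagree with each other by about 7 mm. I read those pixel positions off by eye. Both stoppers looked down in their sockets and upright. No view measured their height or tilt directly.
- **Stir bar:** it shows lying inside the middle groove, which is the free long one.
- **Contacts:** wrist forces in the readings taken stayed under 10 N, and no vial tipped.

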